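# Shut down the platform shaker and put its ware away

### The arm

A 6-joint arm with a two-finger parallel gripper is mounted at the origin on the work surface. World frame = base frame: x ahead of the robot, y to its left, z up, the work surface at z = 0. Lengths are in m, angles in rad, forces in N, time in s.
With the tool pointing down it reaches from about 0.375 to 0.9 m from the base axis. Payload 3.1 kg.
Tool frame: the origin (TCP) lies on the centre line of the jaws, within the pads' length; the fingertips stand 17 mm ahead of it and the grasp point (between the pads) lies 2 mm behind it (env.nose_length is the distance from the TCP to the fingertips, in m); z points along the fingers, y is the line along which they close (so a half turn about z gives the same grasp; the last joint's range is limited). The gripper opens to 87 mm and grips with 3 to 60 N. Pads are 19 mm wide; open, the fingers measure 117 mm over their backs; the gripper's body (75 mm by 190 mm) begins 51 mm behind the grasp point.
Start: joints at [1.165, 0.527, 1.433, -0, 1.181, -0.178], TCP at [0.141, 0.609, 0.24] pointing down, gripper open.
Joint ranges: [-3.08, 3.08], [-0.75, 2.2], [0.22, 2.44], [-1.43, 4.57], [0, 2.65], [-2.85, 2.85]. Speed limits (rad/s): [2.79, 2.79, 3.14, 3.14, 3.14, 3.14].

### API

Orientations are given as a rotation vector (axis times angle).
In Python, from bench import env gives the robot as it stands.
- The arm moves only by the tool send_rows, never from a script. Its argument "moves" is a list of rows, each a list of 7 numbers: the opening, from 0 (shut) to 1 (fully open), then the shift along the tool's x, y, z normalised to -1 to 1, where 1 is 10 cm, then the turn, a rotation vector about the tool's x, y, z normalised to -1 to 1, where 1 is 180 degrees. A call has 1 to 10 rows; each row is the pose to reach, as a shift and turn from the pose commanded when the call began, along the tool's axes at that moment, turning the shorter way round; what a row does not reach only later rows make up. A row lasts 1/10 s, in which the tool goes at most 50 mm and 8.59 degrees, less where a joint would pass 70% of its speed; a pose out of reach is approached as far as the arm can. A call with a number of a shift or a turn outside -1 to 1 is refused whole. A call with a gripper value outside its range is refused whole. The fingers move at their own pace and stop on an object; the grip force is fixed at half the most. Time passes only in rows, so rows that repeat a pose let the fingers close. It gives the time, the measured TCP pose, the force, the opening and the grip force at its end, in the units of the state.
- env.state(): the state, without advancing time (a new reading comes with each control period).
- env.camera(name): name is "scene" or "top"; returns a dict with "frame" (400x640x3 uint8, red, green, blue), "range_z" (400x640 float32, m along the optical axis (not along the pixel's ray), 0 where there is no reading), "fov_y" (degrees; the focal length in pixels is half the picture's height over the tangent of half this angle, whatever the lens; pixels are square), "cx", "cy" (the principal point, pixels), "distortion" ([k1, k2, p1, p2, k3] as OpenCV has them; the pictures are not rectified), "rvec" (rotation vector, rad) and "tvec" (3), from world to camera coordinates, as OpenCV has them. Camera axes: x right, y down, z forward; pixel columns grow to the right and rows downward; lengths in m; the calibration is good to about 2 mm. A picture is of the moment at which its call begins.
- env.sign_off(): hands the job in; it is judged then, once.
The state is a dict: "t": time; "q": joint angles; "qd": joint speeds; "joint_efforts": joint torques, N m; "tcp_pos": TCP position; "eef_rot": TCP orientation; "wrist_force": force on the tool from outside, world axes, zero at the start; "wrist_torque": the same for the moment, N m; "opening": finger opening in m; "grip_force": force on a finger pad.
Only numpy, scipy, OpenCV 4.12 (cv2) and the standard library are available. Lean on these libraries where they do the work, as an engineer would, in place of code of your own. Each camera call takes 0.05 s, during which the arm holds its last target. There are 200 camera calls.

### The job

The mixing run is over. First turn the speed knob anticlockwise until it clicks into off (pointer at the ring mark), then throw the lever from the one-dot notch into the upright two-dot notch and leave it there while you return every jar or dish on the platform to its own slot on the rack, the recess that matches its shape and size, upright and flat on the recess floor. When all are away, throw the lever on into the three-dot transport notch, and leave the tip box, beaker and tube rack where they stand.

Things in the scene. Friction and masses are not known exactly. Their poses are not given: they have to be found in the camera images.
- shaker: Fixed white platform shaker, 290 x 310 x 60 mm. Origin on the bench under its middle; x away from the robot, y left. The lever and the knob stand on its front ledge (60 mm above the bench), 112 mm in front of the origin (-x). Behind is a black platform, 190 x 310 mm, centred 25 mm behind the origin (+x), top 85 mm above the bench, with a rim 10 mm high, 6 mm thick.
- lever_pivot (a point): The lever's pivot on the shaker's ledge, 66 mm above the bench. The lever swings sideways (along the shaker's y) about an axis along the shaker's x.
- lever_tip (a point): Middle of the grey grip of the lever, 75 mm from the pivot. The grip is a round bar 18 mm thick reaching from 48 to 94 mm from the pivot; below it is a thin steel rod. It moves with the lever.
- lever (a joint): Lever angle, rad. Three sprung notches, marked by white dots on the ledge: -0.6 = one dot (robot's left, shaker's +y: running), 0 = two dots (upright: loading), 0.6 = three dots (robot's right, shaker's -y: transport lock). It takes about 5 N at the grip to push it over to the next notch, and it snaps in by itself once within about 0.2 rad.
- knob_grip (a point): Grip point of the speed knob on its upright axis, 85 mm above the bench: a grey bar 44 mm long, 14 mm thick, 24 mm tall (top 95 mm above the bench) on a disc of 46 mm. It turns with the knob.
- knob (a joint): Speed knob angle, rad, growing clockwise seen from above. Three clicks: 0 = off (bar along the shaker's x, white pointer line at its end towards the robot, at the small ring mark), 0.7 and 1.4 = the two speeds (plain ticks). Turning down is anticlockwise; it takes about 0.12 N m to pass a click.
- jar_large: Loose white plastic round jar, 60 mm diameter, 50 mm tall, with a grey lid flush with its sides. Origin at the centre of its underside, z up. It may be absent. At the start it stands on the shaker's platform.
- slot_large: Fixed aluminium plate 86 x 86 x 9 mm on the storage rack, with the slot for the large jar: a round recess 68 mm wide, 5 mm deep, centred on the plate. Origin at the centre of the plate's underside, 10 mm above the bench (recess floor 14 mm, plate top 19 mm above the bench).
- jar_medium: Loose white plastic round jar, 48 mm diameter, 50 mm tall, with a grey lid flush with its sides. Origin at the centre of its underside, z up. It may be absent. At the start it stands on the shaker's platform.
- slot_medium: Fixed aluminium plate 86 x 86 x 9 mm on the storage rack, with the slot for the medium jar: a round recess 56 mm wide, 5 mm deep, centred on the plate. Origin at the centre of the plate's underside, 10 mm above the bench (recess floor 14 mm, plate top 19 mm above the bench).
- jar_small: Loose white plastic round jar, 38 mm diameter, 46 mm tall, with a grey lid flush with its sides. Origin at the centre of its underside, z up. It may be absent. At the start it stands on the shaker's platform.
- slot_small: Fixed aluminium plate 86 x 86 x 9 mm on the storage rack, with the slot for the small jar: a round recess 46 mm wide, 5 mm deep, centred on the plate. Origin at the centre of the plate's underside, 10 mm above the bench (recess floor 14 mm, plate top 19 mm above the bench).
- jar_square: Loose white plastic square jar, 48 x 48 mm, 50 mm tall, with a grey lid flush with its sides. Origin at the centre of its underside, z up. It may be absent. At the start it stands on the shaker's platform.
- slot_square: Fixed aluminium plate 86 x 86 x 9 mm on the storage rack, with the slot for the square jar: a square recess 56 x 56 mm along the plate's sides, 5 mm deep, centred on the plate. Origin at the centre of the plate's underside, 10 mm above the bench (recess floor 14 mm, plate top 19 mm above the bench).
- dish_long: Loose white plastic long closed dish, 66 mm along its x by 42 mm along its y, 46 mm tall, with a grey lid flush with its sides. Origin at the centre of its underside, z up. It may be absent. At the start it stands on the shaker's platform.
- slot_long: Fixed aluminium plate 86 x 86 x 9 mm on the storage rack, with the slot for the long dish: an oblong recess, 74 mm along the plate's x by 50 mm along its y, 5 mm deep, centred on the plate. Origin at the centre of the plate's underside, 10 mm above the bench (recess floor 14 mm, plate top 19 mm above the bench).
- rack: Fixed grey board, 210 x 290 x 10 mm, flat on the bench, that carries the five slot plates in two rows (three in the nearer row, two in the farther). Origin at the centre of its underside.
- tip_box: Bystander: loose blue pipette-tip box with clear lid, 80 x 120 x 72 mm. Origin under its centre.
- beaker: Bystander: loose glass beaker, 68 mm wide, 80 mm tall. Origin under its centre.
- tube_rack: Bystander: loose green tube rack, 70 x 160 x 53 mm. Origin under its centre.
There are look-alikes about, which are no part of the job. What is shaped like the dish_long but pink or turquoise is not meant.

How it is judged:
By the outcome, as a careful person would: the job done as asked, in the order asked, and still so for the second after the job is handed in, with the robot touching nothing.
Of jar_large, jar_medium, jar_small, jar_square, dish_long only 3 to 5 are there at a start; the rules pass over those that are not, and their reading is None.
At some moment in a run one of jar_large, jar_medium, jar_small, jar_square, dish_long may be knocked a few centimetres aside while the robot is not near it.
It also fails if it takes over 210 s, if anything falls off the work surface, if the arm or the gripper's body presses on something with over 40 N, if the wrist force passes 120 N, or if a joint passes its speed limit or range.

## Working session

There is one attempt and no reset: what is moved stays moved. The work goes in short steps, Python scripts to look and compute and a tool call to move; the robot and the scene stay as the last step left them, time stands still between calls to the robot, and variables do not carry over. Pictures are saved under pics/ and viewed, at most 14 in all, crops included, and the job is handed in when it is done.

Besides the shell and the picture viewer there is one more tool, called after "Request:" as name([rows], argument=value, ...), one row to a line, values as JSON. send_rows: Moves the arm, as the interface text tells. Scaled input: -1 to 1 covers 10 cm each way for a shift and 180 degrees each way for a turn. Its arguments: {"type":"object","properties":{"moves":{"type":"array"}},"required":["moves"]}

```bash
mkdir -p pics; ls; cat > h.py <<'E'
import numpy as np, cv2
from bench import env
from scipy.spatial.transform import Rotation as R
def cam(n):
    c=env.camera(n); f=200/np.tan(np.radians(c["fov_y"])/2)
    c["K"]=np.array([[f,0,c["cx"]],[0,f,c["cy"]],[0,0,1]]); c["D"]=np.array(c["distortion"],float)
    c["R"]=R.from_rotvec(c["rvec"]).as_matrix(); c["t"]=np.array(c["tvec"],float); return c
def rays(c,uv):
    n=cv2.undistortPoints(np.array(uv,float).reshape(-1,1,2),c["K"],c["D"])[:,0]
    return np.c_[n,np.ones(len(n))]
def at_z(c,uv,z):
    d=rays(c,uv)@c["R"]; o=-c["R"].T@c["t"]; s=(z-o[2])/d[:,2]; return o+d*s[:,None]
def cloud(c):
    v,u=np.mgrid[0:400,0:640]; uv=np.c_[u.ravel(),v.ravel()]
    p=rays(c,uv)*c["range_z"].reshape(-1,1); w=(p-c["t"])@c["R"]; w[c["range_z"].ravel()==0]=np.nan
    return w.reshape(400,640,3)
def proj(c,P): return cv2.projectPoints(np.array(P,float).reshape(-1,3),c["R"],c["t"],c["K"],c["D"])[0][:,0]
def save(n,im,s=1): cv2.imwrite(n,cv2.resize(im[:,:,::-1],None,fx=s,fy=s,interpolation=cv2.INTER_CUBIC))
E
python3 - <<'E'
from h import *
for n in("scene","top"):
    c=cam(n); save(f"pics/{n}0.png",c["frame"],1.25); print(n,-c["R"].T@c["t"],c["R"][2],c["K"][0,0],c["D"])
    np.save(f"/tmp/{n}.npy",c,allow_pickle=True)
s=env.state(); print(s)
E
```

```text
pics
scene [1.36038862 0.02126962 0.65487394] [-0.80973245 -0.07946298 -0.58139402] 387.77505653480375 [-0.04405532  0.          0.          0.          0.        ]
top [ 0.4015942  -0.05549554  1.19907697] [ 0.20829774 -0.0099533  -0.97801482] 366.12044716908457 [-0.0664533  0.         0.         0.         0.       ]
{'t': 0.1, 'q': array([ 1.16450856e+00,  5.28367326e-01,  1.43377657e+00, -1.32927178e-05,
        1.18141481e+00, -1.78502993e-01]), 'qd': array([-7.82233880e-04, -1.80699288e-03, -3.05702858e-03, -5.70929974e-04,
       -1.70127311e-04, -7.44217515e-05]), 'joint_efforts': array([-2.39205980e-05, -4.40988028e+01, -1.77150965e+01,  6.34813076e-02,
        5.33529266e-02, -4.52669224e-05]), 'tcp_pos': array([0.1408601 , 0.6082705 , 0.23867231]), 'eef_rot': array([-3.56959329e-01, -3.12068729e+00,  2.96224497e-03]), 'wrist_force': array([ 0.1969436 , -0.09353315, -0.94321796]), 'wrist_torque': array([ 0.00949607, -0.00844256,  0.02017666]), 'grip_force': 0.0, 'opening': 0.08687106557601891}
```

View pics/top0.png

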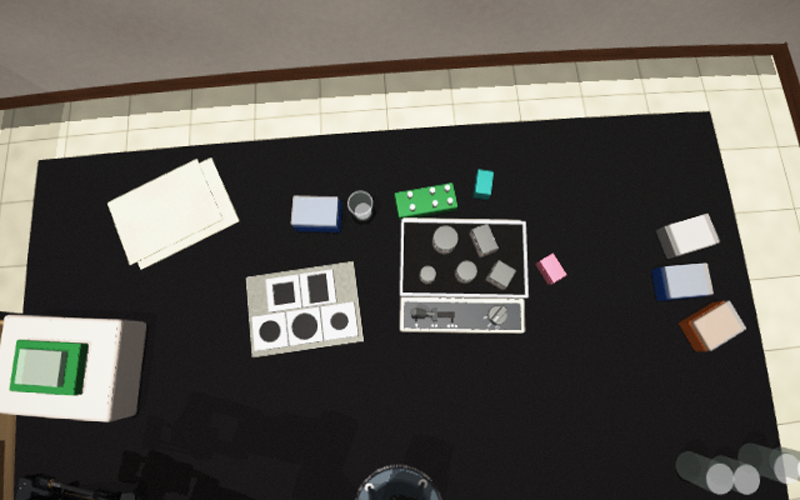

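View pics/scene0.png

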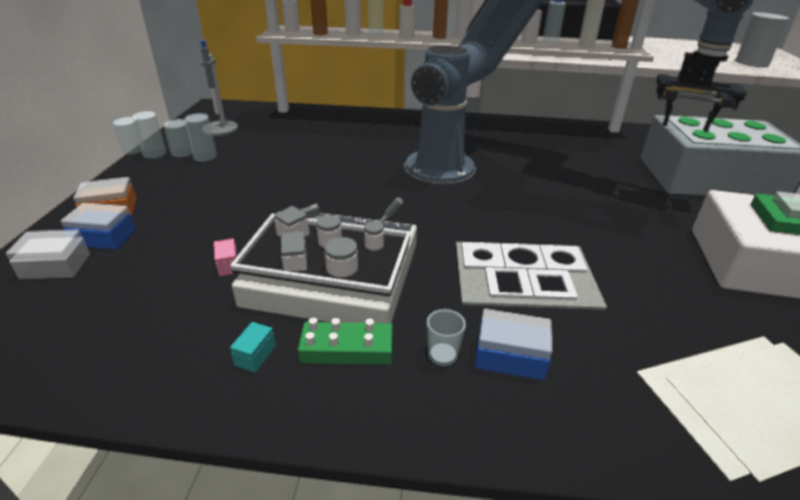

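The top view shows, on the platform, a large round jar (445,238), oblong dish (484,240), small jar (428,274), medium jar (466,271) and square jar (501,274). The lever is at (430,315) and the knob at (497,315). The rack is at (305,310). The look-alikes are off the platform: pink (551,268) and turquoise (484,184).

```bash
python3 - <<'E'
from h import *
c=np.load("/tmp/top.npy",allow_pickle=True).item(); s=np.load("/tmp/scene.npy",allow_pickle=True).item()
save("pics/top_crop.png",c["frame"][170:270,315:430],6)
save("pics/sc_crop.png",s["frame"][155:260,180:345],4.8)
for n,k in(("top",c),("scene",s)):
    w=cloud(k); z=w[...,2]; f=k["frame"].astype(int)
    # bench z check and objects tops
    m=(z>0.123)&(z<0.15)&(np.ptp(f,axis=2)<40)&(w[...,0]>.3)&(w[...,0]<.9)&(abs(w[...,1])<.6)
    N,l,st,ce=cv2.connectedComponentsWithStats(m.astype(np.uint8))
    print(n,"bench z",np.nanmedian(z[(w[...,0]>.35)&(w[...,0]<.45)&(abs(w[...,1])<.3)]))
    for i in range(1,N):
        if st[i,4]<15: continue
        q=w[l==i]; r=cv2.minAreaRect(q[:,:2].astype(np.float32)); print(st[i],ce[i].round(1),np.median(q,0).round(3),[np.round(x,3) for x in r])
E
```

```text
top bench z 0.0018500325189400126
[378 178  21  25 313] [387.7 190.3] [ 0.632 -0.257  0.131] [array([ 0.633, -0.257]), array([0.066, 0.042]), np.float64(15.898)]
[347 180  20  21 317] [356.2 189.6] [ 0.641 -0.162  0.135] [array([ 0.641, -0.163]), array([0.058, 0.058]), np.float64(73.269)]
[365 208  17  17 214] [373.1 215.9] [ 0.558 -0.205  0.135] [array([ 0.558, -0.205]), array([0.046, 0.046]), np.float64(42.024)]
[391 208  22  22 278] [401.7 218.6] [ 0.544 -0.288  0.135] [array([ 0.544, -0.289]), array([0.049, 0.049]), np.float64(53.981)]
[336 212  13  13 128] [342.  218.3] [ 0.558 -0.113  0.131] [array([ 0.559, -0.113]), array([0.036, 0.036]), np.float64(83.398)]
[328 246  12   7  60] [333.4 248.9] [ 0.47  -0.08   0.141] [array([ 0.47 , -0.081]), array([0.031, 0.018]), np.float64(74.866)]
scene bench z 0.0022628163598652365
[311 158  11  10  69] [316.4 162.5] [ 0.476 -0.078  0.138] [array([ 0.475, -0.078]), array([0.018, 0.028]), np.float64(22.965)]
[219 165  26  17 281] [231.8 172.8] [ 0.553 -0.285  0.135] [array([ 0.546, -0.289]), array([0.051, 0.049]), np.float64(53.468)]
[253 171  20  15 225] [262.3 178.1] [ 0.568 -0.204  0.135] [array([ 0.56 , -0.204]), array([0.045, 0.046]), np.float64(68.957)]
[292 177  15  11 132] [298.8 181.5] [ 0.564 -0.112  0.131] [array([ 0.561, -0.112]), array([0.037, 0.035]), np.float64(4.248)]
[225 185  19  20 334] [233.6 194.2] [ 0.64  -0.255  0.131] [array([ 0.634, -0.257]), array([0.068, 0.041]), np.float64(16.78)]
[260 190  26  19 391] [272.2 198.4] [ 0.649 -0.161  0.135] [array([ 0.643, -0.162]), array([0.059, 0.058]), np.float64(6.763)]
```

View pics/top_crop.png

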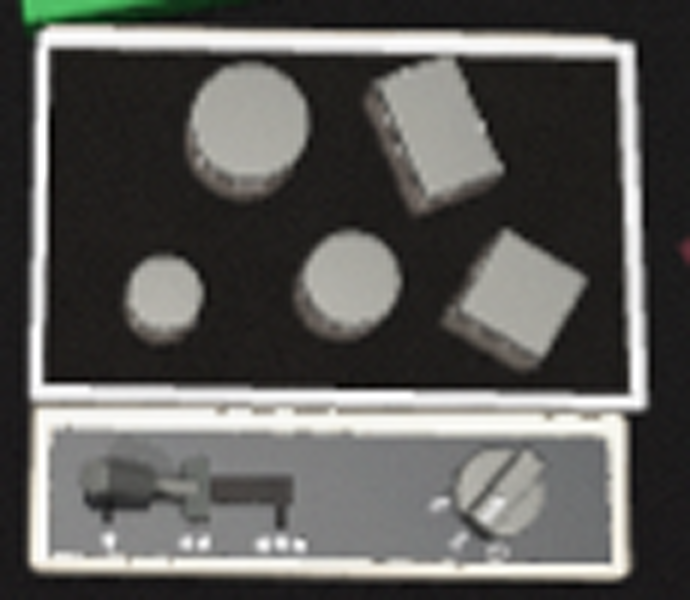

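View pics/sc_crop.png

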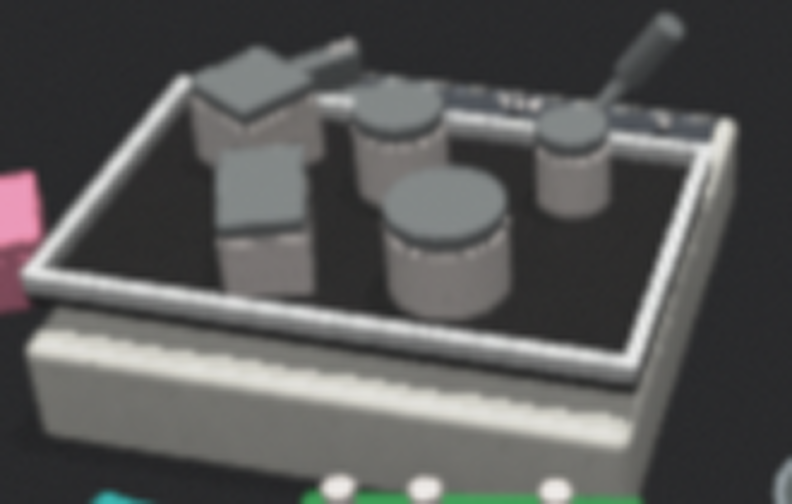

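The crops confirm five grey-lidded white items on the platform, all present. In the top crop the lever leans left towards the one dot, and the knob bar at (500,492) points to the first speed tick, so about 0.7 rad. Next I measure the shaker yaw, the knob, the lever and the slots.

```bash
python3 - <<'E'
from h import *
C={n:np.load(f"/tmp/{n}.npy",allow_pickle=True).item() for n in("top","scene")}
def mar(q): r=cv2.minAreaRect(q.astype(np.float32)); return [np.round(x,4) for x in r]
for n,k in C.items():
    w=cloud(k); z=w[...,2]; x,y=w[...,0],w[...,1]; g=k["frame"].astype(int).mean(2)
    m=(z>.086)&(z<.102)&(g>140)&(x>.4)&(x<.75)&(y<.05)&(y>-.45)
    N,l,st,ce=cv2.connectedComponentsWithStats(m.astype(np.uint8)); i=1+st[1:,4].argmax(); print(n,"rim",mar(w[l==i][:,:2]))
    m=(z>.084)&(z<.104)&(x>.42)&(x<.505)&(y<-.15)&(y>-.36)&(g<180)
    N,l,st,ce=cv2.connectedComponentsWithStats(m.astype(np.uint8)); 
    for i in range(1,N):
        if st[i,4]>8: print("knob?",st[i],np.median(w[l==i],0).round(3),mar(w[l==i][:,:2]))
    # rack recesses: bright plates, dark holes
    ok=(x>.35)&(x<.75)&(y>.02)&(y<.4)&(z<.05)
    b=((g>150)&ok).astype(np.uint8); b=cv2.morphologyEx(b,cv2.MORPH_CLOSE,np.ones((3,3)))
    cs,h=cv2.findContours(((g<90)).astype(np.uint8),cv2.RETR_LIST,cv2.CHAIN_APPROX_NONE)
    for c in cs:
        u,v=c[:,0].mean(0).astype(int)
        if 60<cv2.contourArea(c)<900 and ok[v,u]:
            mk=np.zeros((400,640),np.uint8); cv2.drawContours(mk,[c],-1,1,-1); vv,uu=np.nonzero(mk)
            p=at_z(k,np.c_[uu,vv],.0155)[:,:2]; print("hole",(u,v),p.mean(0).round(4),mar(p),"z",np.nanmedian(z[mk>0]).round(4))
    zz=z[(g>180)&ok]; print("plate z",np.nanmedian(zz))
E
```

```text
top rim [array([ 0.597 , -0.2064]), array([0.3093, 0.1916]), np.float64(84.6452)]
knob? [405 233   5   3   9] [ 0.501 -0.309  0.087] [array([ 0.5014, -0.3094]), array([0.012 , 0.0062]), np.float64(85.9646)]
knob? [411 232   9   4  18] [ 0.5   -0.337  0.086] [array([ 0.5009, -0.3338]), array([0.0239, 0.0092]), np.float64(83.5487)]
knob? [397 234   7   2  13] [ 0.5   -0.286  0.094] [array([ 0.5012, -0.2871]), array([0.02  , 0.0044]), np.float64(85.1457)]
knob? [393 245  13  13  64] [ 0.454 -0.281  0.095] [array([ 0.4514, -0.2789]), array([0.0137, 0.043 ]), np.float64(43.808)]
hole (np.int64(215), np.int64(264)) [0.4553 0.2978] [array([0.4554, 0.2975]), array([0.0494, 0.0476]), np.float64(86.2843)] z 0.0143
hole (np.int64(271), np.int64(256)) [0.4683 0.1175] [array([0.467 , 0.1177]), array([0.0386, 0.0383]), np.float64(87.1893)] z 0.0144
hole (np.int64(243), np.int64(260)) [0.4614 0.2072] [array([0.4621, 0.2067]), array([0.0617, 0.0603]), np.float64(86.1484)] z 0.0148
hole (np.int64(226), np.int64(234)) [0.5495 0.2591] [array([0.5498, 0.2593]), array([0.0525, 0.0523]), np.float64(4.2755
[... 484 characters left out ...]
float64(74.8434)]
knob? [245 174   8   7  28] [ 0.501 -0.261  0.09 ] [array([ 0.5012, -0.2626]), array([0.0235, 0.0095]), np.float64(69.0384)]
hole (np.int64(441), np.int64(226)) [0.5492 0.2598] [array([0.5495, 0.2597]), array([0.0454, 0.0493]), np.float64(5.3013)] z 0.0149
hole (np.int64(406), np.int64(225)) [0.5567 0.1694] [array([0.5567, 0.1692]), array([0.062 , 0.0442]), np.float64(4.3871)] z 0.0147
hole (np.int64(450), np.int64(205)) [0.4542 0.2977] [array([0.4545, 0.2977]), array([0.0377, 0.0459]), np.float64(7.8004)] z 0.0151
hole (np.int64(417), np.int64(204)) [0.4607 0.2078] [array([0.4603, 0.2076]), array([0.059 , 0.0522]), np.float64(70.9228)] z 0.0152
plate z 0.019561043130801675
```

All sizes and heights match the text. The shaker yaw is -5.3°, the knob is at (0.4525,-0.278) with its bar at 0.71 rad, and the lever pivot is at about (0.467,-0.124). Moving to above the knob, with the jaws at world yaw 45°.

Request:
send_rows([
  [0.4, -1, -1, -0.4, 0, 0, 0.1775],
  [0.4, -1, -1, -0.4, 0, 0, 0.1775],
  [0.4, -1, -1, -0.4, 0, 0, 0.1775],
  [0.4, -1, -1, -0.4, 0, 0, 0.1775],
  [0.4, -1, -1, -0.4, 0, 0, 0.1775],
])

```text
t: 0.6
tcp_pos: [0.2167, 0.4879, 0.2799]
eef_rot: [-1.205, -2.901, -0.001]
wrist_force: [-0.9, -0.1, 0.0]
opening: 0.0551
grip_force: 0.0
```

Request:
send_rows([
  [0.4, -1, 0, 0, 0, 0, 0],
  [0.4, -1, 0, 0, 0, 0, 0],
  [0.4, -1, 0, 0, 0, 0, 0],
])

```text
t: 0.9
tcp_pos: [0.2897, 0.4156, 0.279]
eef_rot: [1.205, 2.9, -0.003]
wrist_force: [-0.3, 0.7, -0.0]
opening: 0.0367
grip_force: 0.0
```

Request:
send_rows([
  [0.4, -1, 0, 0, 0, 0, 0],
  [0.4, -1, 0, 0, 0, 0, 0],
  [0.4, -1, 0, 0, 0, 0, 0],
])

```text
t: 1.2
tcp_pos: [0.3609, 0.3454, 0.2792]
eef_rot: [1.206, 2.899, -0.001]
wrist_force: [-0.4, 0.7, -0.1]
opening: 0.0351
grip_force: 0.0
```

Request:
send_rows([
  [0.4, -1, -0.2, 0, 0, 0, 0],
  [0.4, -1, -0.2, 0, 0, 0, 0],
  [0.4, -1, -0.2, 0, 0, 0, 0],
])

```text
t: 1.5
tcp_pos: [0.4165, 0.2605, 0.2792]
eef_rot: [1.205, 2.899, -0.001]
wrist_force: [0.5, 1.4, -0.1]
opening: 0.0344
grip_force: 0.0
```

Request:
send_rows([
  [0.4, -1, -0.7, 0, 0, 0, 0],
  [0.4, -1, -0.7, 0, 0, 0, 0],
  [0.4, -1, -0.7, 0, 0, 0, 0],
  [0.4, -1, -0.7, 0, 0, 0, 0],
])

```text
t: 1.9
tcp_pos: [0.4352, 0.1419, 0.2793]
eef_rot: [-1.204, -2.901, 0.0]
wrist_force: [-0.7, 0.4, -0.9]
opening: 0.0346
grip_force: 0.0
```

Request:
send_rows([
  [0.4, -1, -0.95, 0, 0, 0, 0],
  [0.4, -1, -0.95, 0, 0, 0, 0],
  [0.4, -1, -0.95, 0, 0, 0, 0],
  [0.4, -1, -0.95, 0, 0, 0, 0],
])

```text
t: 2.3
tcp_pos: [0.4397, 0.0031, 0.2795]
eef_rot: [1.205, 2.9, -0.0]
wrist_force: [0.7, 1.2, 1.1]
opening: 0.0349
grip_force: 0.0
```

Request:
send_rows([
  [0.4, -1, -0.95, 0, 0, 0, 0],
  [0.4, -1, -0.95, 0, 0, 0, 0],
  [0.4, -1, -0.95, 0, 0, 0, 0],
  [0.4, -1, -0.95, 0, 0, 0, 0],
])

```text
t: 2.7
tcp_pos: [0.4442, -0.1352, 0.2796]
eef_rot: [1.204, 2.899, -0.0]
wrist_force: [0.4, 1.1, -0.4]
opening: 0.0351
grip_force: 0.0
```

Request:
send_rows([
  [0.4, -1, -0.95, 0, 0, 0, 0],
  [0.4, -1, -0.95, 0, 0, 0, 0],
  [0.4, -1, -0.95, 0, 0, 0, 0],
  [0.4, -1, -0.95, 0, 0, 0, 0],
  [0.4, -1, -0.95, 0, 0, 0, 0],
  [0.4, -1, -0.95, 0, 0, 0, 0],
])

```text
t: 3.3
tcp_pos: [0.4461, -0.2682, 0.2791]
eef_rot: [-1.197, -2.902, -0.003]
wrist_force: [-1.2, -0.0, 0.5]
opening: 0.0345
grip_force: 0.0
```

```bash
cat >> h.py <<'E'
def yaw(s=None):
    s=s or env.state(); y=R.from_rotvec(s["eef_rot"]).as_matrix()[:,1]; return np.degrees(np.arctan2(y[1],y[0]))
def to(x,y,z=None,yw=None):
    "rows units (tool shift/0.1) to a world target, and turn"
    s=env.state(); M=R.from_rotvec(s["eef_rot"]).as_matrix(); p=s["tcp_pos"]; z=p[2] if z is None else z
    a=np.radians(yaw(s)); yt=np.array([np.cos(a),np.sin(a),0]); xt=np.array([-yt[1],yt[0],0]); d=np.array([x,y,z])-p
    r=0 if yw is None else (-(yw-yaw(s)))/180
    print("pos",p.round(4),"yaw",yaw(s).round(2),"tilt",M[:,2].round(3),"shift",np.round([d@xt*10,d@yt*10,-d[2]*10],3),"rz",np.round(r,4),"open",round(s["opening"],4),"F",s["wrist_force"].round(1),"grip",round(s["grip_force"],1),"t",round(s["t"],1))
E
python3 -c "
from h import *
to(.4525,-.278,.096,45); print(env.state()['q'].round(2))"
```

```text
pos [ 0.4461 -0.2682  0.2791] yaw 45.16 tilt [-0.001  0.002 -1.   ] shift [-0.114 -0.024  1.831] rz 0.0009 open 0.0345 F [-1.2 -0.   0.5] grip 0.0 t 3.3
[-0.76  0.34  1.64  0.    1.16 -1.55]
```

Request:
send_rows([
  [0.4, -0.11, -0.02, 0.3, 0, 0, 0],
  [0.4, -0.11, -0.02, 0.6, 0, 0, 0],
  [0.4, -0.11, -0.02, 1, 0, 0, 0],
  [0.4, -0.11, -0.02, 1, 0, 0, 0],
])

```text
t: 3.7
tcp_pos: [0.4496, -0.2756, 0.1755]
eef_rot: [-1.195, -2.893, -0.008]
wrist_force: [0.0, 0.8, -0.5]
opening: 0.035
grip_force: 0.0
```

Request:
send_rows([
  [0.4, 0, 0, 0.3, 0, 0, 0],
  [0.4, 0, 0, 0.5, 0, 0, 0],
  [0.4, 0, 0, 0.7, 0, 0, 0],
  [0.4, 0, 0, 0.83, 0, 0, 0],
  [0.4, 0, 0, 0.83, 0, 0, 0],
  [0, 0, 0, 0.83, 0, 0, 0],
  [0, 0, 0, 0.83, 0, 0, 0],
  [0, 0, 0, 0.83, 0, 0, 0],
  [0, 0, 0, 0.83, 0, 0, 0],
])

```text
t: 4.6
tcp_pos: [0.4539, -0.2797, 0.0976]
eef_rot: [1.205, 2.897, 0.004]
wrist_force: [5.7, 5.5, 2.5]
opening: 0.0133
grip_force: 30.0
```

```bash
python3 -c "
from h import *
to(.4525,-.278,.096,84.7)"
```

```text
pos [ 0.4539 -0.2797  0.0976] yaw 44.83 tilt [ 0.004  0.001 -1.   ] shift [0.021 0.002 0.016] rz -0.2215 open 0.0133 F [5.7 5.5 2.5] grip 30.0 t 4.6
```

Request:
send_rows([
  [0, 0, 0, 0, 0, 0, -0.05],
  [0, 0, 0, 0, 0, 0, -0.1],
  [0, 0, 0, 0, 0, 0, -0.15],
  [0, 0, 0, 0, 0, 0, -0.2],
  [0, 0, 0, 0, 0, 0, -0.23],
  [0, 0, 0, 0, 0, 0, -0.23],
  [0, 0, 0, 0, 0, 0, -0.23],
  [0, 0, 0, 0, 0, 0, -0.222],
  [0, 0, 0, 0, 0, 0, -0.222],
])

```text
t: 5.5
tcp_pos: [0.4543, -0.2787, 0.0976]
eef_rot: [0.143, 3.134, 0.004]
wrist_force: [7.0, 8.4, 3.0]
opening: 0.0139
grip_force: 30.0
```

```bash
python3 -c "
from h import *
to(.4525,-.278,.096,84.7);print(env.state()['wrist_torque'])"
```

```text
pos [ 0.4543 -0.2787  0.0976] yaw 84.79 tilt [ 0.005  0.002 -1.   ] shift [0.018 0.006 0.016] rz 0.0005 open 0.0139 F [7.  8.4 3. ] grip 30.0 t 5.5
[ 1.39847989 -1.2922505   0.01011709]
```

Request:
send_rows([
  [0.4, 0, 0, 0, 0, 0, 0],
  [0.4, 0, 0, 0, 0, 0, 0],
  [0.4, 0, 0, 0, 0, 0, 0],
  [0.4, 0, 0, -0.3, 0, 0, 0],
  [0.6, 0, 0, -0.7, 0, 0, 0],
  [0.6, 0, 0, -1, 0, 0, 0],
  [0.6, 0, 0, -1, 0, 0, 0],
])

```text
t: 6.2
tcp_pos: [0.454, -0.2829, 0.2008]
eef_rot: [0.138, 3.131, -0.01]
wrist_force: [0.4, -0.3, -0.1]
opening: 0.0489
grip_force: 0.0
```

Request:
send_rows([
  [0.6, 0, 1, 0, 0, 0, 0],
  [0.6, 0, 1, 0, 0, 0, 0],
  [0.6, 0, 1, 0, 0, 0, 0],
  [0.6, 0, 1, 0, 0, 0, 0],
])

```text
t: 6.6
tcp_pos: [0.4604, -0.1799, 0.196]
eef_rot: [-0.134, -3.137, -0.0]
wrist_force: [0.3, -0.9, -0.5]
opening: 0.052
grip_force: 0.0
```

Request:
send_rows([
  [0.6, 0, 1, 0, 0, 0, 0],
  [0.6, 0, 1, 0, 0, 0, 0],
  [0.6, 0, 1, 0, 0, 0, 0],
  [0.6, 0, 1, 0, 0, 0, 0],
  [0.6, 0, 1, 0, 0, 0, 0],
])

```text
t: 7.1
tcp_pos: [0.4703, -0.0831, 0.1964]
eef_rot: [0.14, 3.138, -0.002]
wrist_force: [0.2, 0.0, 0.5]
opening: 0.0522
grip_force: 0.0
```

```bash
python3 - <<'E'
from h import *
c=cam("top"); save("pics/knob1.png",c["frame"][160:280,315:430],5)
to(.471,-.081,.134,84.7)
w=cloud(c); m=(w[...,2]>.084)&(w[...,2]<.104)&(w[...,0]<.485)&(w[...,0]>.42)&(w[...,1]<-.24)&(w[...,1]>-.32)
print(cv2.minAreaRect(w[m][:,:2].astype(np.float32)))
E
```

```text
pos [ 0.4702 -0.0833  0.1965] yaw 84.83 tilt [ 0.001 -0.001 -1.   ] shift [-0.006  0.023  0.625] rz 0.0007 open 0.052 F [-0.5  0.6 -0.1] grip 0.0 t 7.2
((0.4520303010940552, -0.27910012006759644), (0.01500764675438404, 0.04217546433210373), 84.81217956542969)
```

View pics/knob1.png

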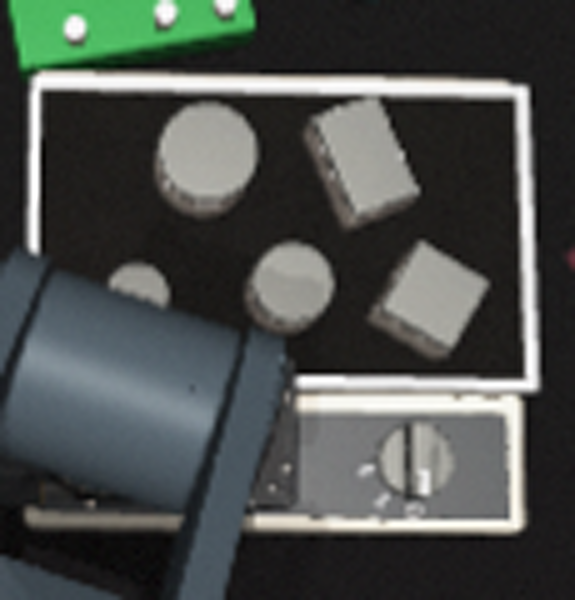

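The knob now points at the ring mark: bar at 84.8°/174.8°, white pointer at (425,482), ring at (415,510). Next I bracket the lever and push it to the two-dot notch.

Request:
send_rows([
  [0.6, 0, 0.02, 0.2, 0, 0, 0],
  [0.6, 0, 0.02, 0.4, 0, 0, 0],
  [0.6, 0, 0.02, 0.63, 0, 0, 0],
  [0.6, 0, 0.02, 0.63, 0, 0, 0],
])

```text
t: 7.55
tcp_pos: [0.4683, -0.0804, 0.1314]
eef_rot: [-0.142, -3.133, -0.003]
wrist_force: [-0.7, 0.2, -0.0]
opening: 0.0522
grip_force: 0.0
```

Request:
send_rows([
  [0.6, 0, -0.1, 0, 0, 0, 0],
  [0.6, 0, -0.18, 0, 0, 0, 0],
  [0.6, 0, -0.25, 0, 0, 0, 0],
  [0.6, 0, -0.32, 0, 0, 0, 0],
  [0.6, 0, -0.38, 0, 0, 0, 0],
  [0.6, 0, -0.43, 0, 0, 0, 0],
  [0.6, 0, -0.48, 0, 0, 0, 0],
  [0.6, 0, -0.52, 0, 0, 0, 0],
  [0.6, 0, -0.55, 0, 0, 0, 0],
  [0.6, 0, -0.56, 0, 0, 0, 0],
])

```text
t: 8.55
tcp_pos: [0.4649, -0.1357, 0.1335]
eef_rot: [0.139, 3.138, -0.0]
wrist_force: [0.9, 0.1, -0.4]
opening: 0.0524
grip_force: 0.0
```

```bash
python3 - <<'E'
from h import *
to(.467,-.124,.134,84.7)
c=cam("scene"); save("pics/lev1.png",c["frame"][120:220,200:345],4.5)
w=cloud(c); m=(w[...,2]>.12)&(w[...,0]<.50)&(w[...,0]>.42)&(abs(w[...,1]+.12)<.09)&(w[...,2]<.165)
print(np.nanmedian(w[m],0))
E
```

```text
pos [ 0.4649 -0.1357  0.1335] yaw 84.93 tilt [ 0. -0. -1.] shift [-0.01   0.118 -0.005] rz 0.0013 open 0.0524 F [ 0.9  0.1 -0.4] grip 0.0 t 8.6
[ 0.47193933 -0.12382447  0.14439623]
```

View pics/lev1.png

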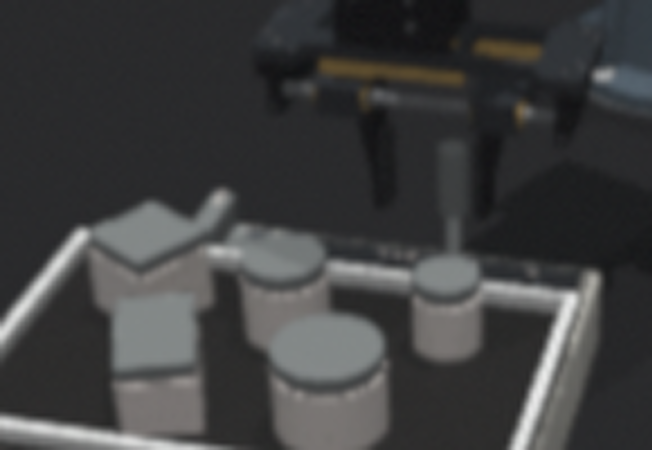

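The lever stands upright between the fingers at (453,190) with no force on it, so it is in the two-dot notch. Next, the small jar.

Request:
send_rows([
  [0.6, 0, 0.1, -0.4, 0, 0, 0],
  [0.6, 0, 0.1, -0.8, 0, 0, 0],
  [0.64, -0.4, 0.2, -0.8, 0, 0, 0],
  [0.64, -0.92, 0.32, -0.8, 0, 0, 0],
  [0.64, -0.92, 0.32, -0.8, 0, 0, 0],
  [0.64, -0.92, 0.32, -0.8, 0, 0, 0],
])

```text
t: 9.2
tcp_pos: [0.5597, -0.1107, 0.213]
eef_rot: [-0.135, -3.138, -0.0]
wrist_force: [-0.2, -0.2, 1.0]
opening: 0.0555
grip_force: 0.0
```

```bash
cat > see.py <<'E'
from h import *
def items(n="top",zr=(.123,.15),box=(.4,.75,-.4,.0)):
    k=cam(n); w=cloud(k); f=k["frame"].astype(int); x,y,z=w[...,0],w[...,1],w[...,2]
    m=(z>zr[0])&(z<zr[1])&(np.ptp(f,axis=2)<40)&(x>box[0])&(x<box[1])&(y>box[2])&(y<box[3])
    N,l,st,ce=cv2.connectedComponentsWithStats(m.astype(np.uint8))
    for i in range(1,N):
        if st[i,4]>30:
            q=w[l==i]; r=cv2.minAreaRect(q[:,:2].astype(np.float32)); print(n,st[i,4],np.round(r[0],4),np.round(r[1],3),round(r[2],1),np.median(q[:,2]).round(3))
    return k
E
python3 -c "
from see import *
items('scene',box=(.5,.75,-.4,.0)); to(.560,-.1125,.120,84.7)"
```

```text
scene 280 [ 0.5459 -0.2889] [0.052 0.049] 55.1 0.135
scene 225 [ 0.5606 -0.204 ] [0.046 0.048] 76.1 0.135
scene 132 [ 0.5609 -0.1121] [0.036 0.035] 9.2 0.131
scene 328 [ 0.6346 -0.2567] [0.068 0.041] 17.1 0.131
scene 393 [ 0.6438 -0.1613] [0.059 0.058] 10.8 0.135
pos [ 0.5582 -0.1106  0.2127] yaw 85.01 tilt [-0.003  0.001 -1.   ] shift [-0.019 -0.017  0.927] rz 0.0017 open 0.0554 F [-0.3 -0.2 -1.4] grip 0.0 t 9.2
```

Request:
send_rows([
  [0.64, -0.02, -0.02, 0.3, 0, 0, 0],
  [0.64, -0.02, -0.02, 0.6, 0, 0, 0],
  [0.64, -0.02, -0.02, 0.8, 0, 0, 0],
  [0.64, -0.02, -0.02, 0.93, 0, 0, 0],
  [0.64, -0.02, -0.02, 0.93, 0, 0, 0],
  [0, -0.02, -0.02, 0.93, 0, 0, 0],
  [0, -0.02, -0.02, 0.93, 0, 0, 0],
  [0, -0.02, -0.02, 0.93, 0, 0, 0],
  [0, -0.02, -0.02, 0.93, 0, 0, 0],
])

```text
t: 10.15
tcp_pos: [0.5618, -0.1137, 0.1217]
eef_rot: [0.138, 3.137, -0.001]
wrist_force: [-0.8, -0.1, 2.7]
opening: 0.0373
grip_force: 30.0
```

Request:
send_rows([
  [0, 0, 0, -0.3, 0, 0, 0],
  [0, 0, 0, -0.6, 0, 0, 0],
  [0, 0, 0.1, -0.9, 0, 0, 0],
  [0, 0, 0.5, -0.9, 0, 0, 0],
  [0, 0, 1, -0.9, 0, 0, 0],
  [0, 0, 1, -0.9, 0, 0, 0],
])

```text
t: 10.75
tcp_pos: [0.5692, -0.0083, 0.2111]
eef_rot: [-0.13, -3.138, -0.004]
wrist_force: [0.3, -0.5, -1.4]
opening: 0.0375
grip_force: 30.0
```

Request:
send_rows([
  [0, 0.4, 0.4, 0, 0, 0, 0],
  [0, 0.7, 0.7, 0, 0, 0, 0],
  [0, 1, 1, 0, 0, 0, 0],
  [0, 1, 1, 0, 0, 0, 0],
  [0, 1, 1, 0, 0, 0, 0],
])

```text
t: 11.25
tcp_pos: [0.479, 0.0949, 0.2109]
eef_rot: [0.135, 3.138, -0.001]
wrist_force: [0.3, -0.5, -0.4]
opening: 0.0374
grip_force: 30.0
```

```bash
python3 -c "
from h import *
to(.4675,.117,.050,90)"
```

```text
pos [0.479  0.0949 0.2109] yaw 85.09 tilt [ 0.001 -0.001 -1.   ] shift [0.134 0.21  1.609] rz -0.0273 open 0.0374 F [ 0.3 -0.5 -0.4] grip 30.0 t 11.2
```

Request:
send_rows([
  [0, 0.13, 0.21, 0.3, 0, 0, -0.027],
  [0, 0.13, 0.21, 0.6, 0, 0, -0.027],
  [0, 0.13, 0.21, 1, 0, 0, -0.027],
  [0, 0.13, 0.21, 1, 0, 0, -0.027],
  [0, 0.13, 0.21, 1, 0, 0, -0.027],
])

```text
t: 11.75
tcp_pos: [0.4691, 0.1157, 0.1103]
eef_rot: [-0.007, -3.141, 0.0]
wrist_force: [-0.5, -0.4, -0.9]
opening: 0.0373
grip_force: 30.0
```

```bash
python3 -c "
from h import *
to(.4675,.117,.052,90)"
```

```text
pos [0.4691 0.1157 0.1103] yaw 89.74 tilt [-0.001 -0.    -1.   ] shift [0.016 0.013 0.583] rz -0.0014 open 0.0373 F [-0.5 -0.4 -0.9] grip 30.0 t 11.8
```

Request:
send_rows([
  [0, 0.015, 0.01, 0.2, 0, 0, 0],
  [0, 0.015, 0.01, 0.4, 0, 0, 0],
  [0, 0.015, 0.01, 0.5, 0, 0, 0],
  [0, 0.015, 0.01, 0.58, 0, 0, 0],
  [0, 0.015, 0.01, 0.58, 0, 0, 0],
  [0, 0.015, 0.01, 0.58, 0, 0, 0],
])

```text
t: 12.35
tcp_pos: [0.4685, 0.1175, 0.0534]
eef_rot: [0.005, 3.138, -0.0]
wrist_force: [1.6, -1.4, -2.4]
opening: 0.0371
grip_force: 30.0
```

Request:
send_rows([
  [0.6, 0, 0, 0, 0, 0, 0],
  [0.6, 0, 0, 0, 0, 0, 0],
  [0.6, 0, 0, 0, 0, 0, 0],
  [0.6, 0, 0, -0.3, 0, 0, 0],
  [0.6, 0, 0, -0.7, 0, 0, 0],
  [0.75, 0, 0, -1, 0, 0, 0],
  [0.75, 0, 0, -1, 0, 0, 0],
])

```text
t: 13.05
tcp_pos: [0.4687, 0.1179, 0.1561]
eef_rot: [0.004, 3.134, 0.0]
wrist_force: [1.2, -0.7, -1.2]
opening: 0.0606
grip_force: 0.0
```

Request:
send_rows([
  [0.76, 0, 0, -0.3, 0, 0, 0],
  [0.76, -0.4, -0.4, -0.7, 0, 0, 0],
  [0.76, -0.78, -0.7, -0.7, 0, 0, 0],
  [0.76, -0.78, -1, -0.7, 0, 0, 0],
  [0.76, -0.78, -1, -0.7, 0, 0, 0],
])

```text
t: 13.55
tcp_pos: [0.5467, 0.013, 0.2225]
eef_rot: [0.012, 3.139, -0.003]
wrist_force: [0.3, 0.8, -0.1]
opening: 0.0662
grip_force: 0.0
```

Request:
send_rows([
  [0.76, 0, -0.5, 0, 0, 0, 0],
  [0.76, 0, -1, 0, 0, 0, 0],
  [0.76, 0, -1, 0, 0, 0, 0],
])

```text
t: 13.85
tcp_pos: [0.5436, -0.0873, 0.2215]
eef_rot: [-0.014, -3.141, 0.003]
wrist_force: [-0.3, 0.9, -0.1]
opening: 0.0662
grip_force: 0.0
```

Request:
send_rows([
  [0.76, 0, -0.5, 0, 0, 0, 0],
  [0.76, 0, -1, 0, 0, 0, 0],
  [0.76, 0, -1, 0, 0, 0, 0],
])

```text
t: 14.15
tcp_pos: [0.5436, -0.1873, 0.2216]
eef_rot: [0.013, 3.141, -0.003]
wrist_force: [0.5, 0.1, -0.1]
opening: 0.0663
grip_force: 0.0
```

Request:
send_rows([
  [0.76, 0, -0.5, 0, 0, 0, 0.05],
  [0.76, 0, -1, 0, 0, 0, 0.1],
  [0.76, 0, -1, 0, 0, 0, 0.15],
  [0.76, 0, -1, 0, 0, 0, 0.2],
  [0.76, 0, -1, 0, 0, 0, 0.2],
  [0.76, 0, -1, 0, 0, 0, 0.2],
])

```text
t: 14.75
tcp_pos: [0.5429, -0.2809, 0.2217]
eef_rot: [-0.97, -2.986, -0.002]
wrist_force: [-0.7, 0.8, 0.6]
opening: 0.0665
grip_force: 0.0
```

```bash
python3 -c "
from see import *
items('scene',box=(.5,.75,-.4,.0)); items('top',(.05,.07),(.4,.65,0.05,.4)); to(.5455,-.289,.122,53.7)"
```

```text
scene 277 [ 0.5459 -0.289 ] [0.052 0.049] 56.5 0.135
scene 219 [ 0.5604 -0.2048] [0.047 0.047] 34.1 0.135
scene 326 [ 0.6336 -0.257 ] [0.069 0.041] 17.0 0.131
scene 393 [ 0.6433 -0.1617] [0.057 0.058] 9.6 0.135
top 48 [0.4732 0.1248] [0.014 0.034] 41.2 0.06
pos [ 0.5432 -0.2814  0.2222] yaw 54.0 tilt [-0.001  0.001 -1.   ] shift [-0.063 -0.048  1.002] rz 0.0017 open 0.0664 F [ 0.9 -0.  -0.6] grip 0.0 t 14.8
```

Request:
send_rows([
  [0.76, -0.06, -0.05, 0.3, 0, 0, 0],
  [0.76, -0.06, -0.05, 0.6, 0, 0, 0],
  [0.76, -0.06, -0.05, 0.8, 0, 0, 0],
  [0.76, -0.06, -0.05, 1, 0, 0, 0],
  [0.76, -0.06, -0.05, 1, 0, 0, 0],
  [0, -0.06, -0.05, 1, 0, 0, 0],
  [0, -0.06, -0.05, 1, 0, 0, 0],
  [0, -0.06, -0.05, 1, 0, 0, 0],
  [0, -0.06, -0.05, 1, 0, 0, 0],
])

```text
t: 15.75
tcp_pos: [0.5461, -0.2905, 0.124]
eef_rot: [0.975, 2.984, -0.001]
wrist_force: [0.7, 1.3, 3.3]
opening: 0.0479
grip_force: 30.0
```

Request:
send_rows([
  [0, 0, 0, -0.3, 0, 0, 0],
  [0, 0, 0, -0.6, 0, 0, 0],
  [0, 0, 0, -0.9, 0, 0, -0.05],
  [0, 0, 0, -1, 0, 0, -0.1],
  [0, 0, 0, -1, 0, 0, -0.15],
  [0, 0, 0, -1, 0, 0, -0.2],
  [0, 0, 0, -1, 0, 0, -0.223],
  [0, 0, 0, -1, 0, 0, -0.223],
])

```text
t: 16.55
tcp_pos: [0.5448, -0.29, 0.2226]
eef_rot: [0.108, -3.139, -0.0]
wrist_force: [-0.9, -0.1, -2.3]
opening: 0.0477
grip_force: 30.0
```

Request:
send_rows([
  [0, 0, 0.4, 0, 0, 0, 0],
  [0, 0, 0.8, 0, 0, 0, 0],
  [0, 0, 1, 0, 0, 0, 0],
  [0, 0, 1, 0, 0, 0, 0],
])

```text
t: 16.95
tcp_pos: [0.5374, -0.1875, 0.2225]
eef_rot: [0.111, -3.138, -0.002]
wrist_force: [1.3, -0.6, -2.0]
opening: 0.0476
grip_force: 30.0
```

Request:
send_rows([
  [0, 0, 0.4, 0, 0, 0, 0],
  [0, 0, 0.8, 0, 0, 0, 0],
  [0, 0, 1, 0, 0, 0, 0],
  [0, 0, 1, 0, 0, 0, 0],
])

```text
t: 17.35
tcp_pos: [0.5312, -0.0892, 0.2227]
eef_rot: [0.111, -3.139, -0.0]
wrist_force: [0.1, -0.3, -2.2]
opening: 0.0482
grip_force: 30.0
```

Request:
send_rows([
  [0, 0, 0.4, 0, 0, 0, 0],
  [0, 0, 0.8, 0, 0, 0, 0],
  [0, 0, 1, 0, 0, 0, 0],
  [0, 0, 1, 0, 0, 0, 0],
])

```text
t: 17.75
tcp_pos: [0.525, 0.0098, 0.2227]
eef_rot: [-0.111, 3.139, -0.001]
wrist_force: [-0.2, -0.2, -1.5]
opening: 0.0479
grip_force: 30.0
```

Request:
send_rows([
  [0, 0, 0.4, 0, 0, 0, 0],
  [0, 0, 0.8, 0, 0, 0, 0],
  [0, 0, 1, 0, 0, 0, 0],
  [0, 0, 1, 0, 0, 0, 0],
])

```text
t: 18.15
tcp_pos: [0.5187, 0.1092, 0.2227]
eef_rot: [-0.111, 3.138, -0.001]
wrist_force: [0.4, -0.4, -1.6]
opening: 0.0477
grip_force: 30.0
```

Request:
send_rows([
  [0, -0.2, 0.4, 0, 0, 0, 0],
  [0, -0.4, 0.8, 0, 0, 0, 0],
  [0, -0.4, 1, 0, 0, 0, 0],
  [0, -0.4, 1, 0, 0, 0, 0],
  [0, -0.4, 1, 0, 0, 0, 0],
])

```text
t: 18.65
tcp_pos: [0.5515, 0.2095, 0.2223]
eef_rot: [-0.107, 3.14, -0.003]
wrist_force: [-0.2, -0.2, -2.5]
opening: 0.0478
grip_force: 30.0
```

```bash
python3 -c "
from see import *
to(.5494,.2594,.052,94.2)"
```

```text
pos [0.5515 0.2095 0.2223] yaw 93.92 tilt [ 0.    -0.002 -1.   ] shift [-0.013  0.5    1.703] rz -0.0016 open 0.0478 F [-0.2 -0.2 -2.5] grip 30.0 t 18.6
```

Request:
send_rows([
  [0, -0.01, 0.4, 0, 0, 0, 0],
  [0, -0.01, 0.5, 0.3, 0, 0, 0],
  [0, -0.01, 0.5, 0.7, 0, 0, 0],
  [0, -0.01, 0.5, 1, 0, 0, 0],
  [0, -0.01, 0.5, 1, 0, 0, 0],
  [0, -0.01, 0.5, 1, 0, 0, 0],
])

```text
t: 19.25
tcp_pos: [0.5489, 0.2596, 0.1227]
eef_rot: [0.105, -3.139, 0.001]
wrist_force: [0.1, 0.5, -1.6]
opening: 0.0477
grip_force: 30.0
```

```bash
python3 -c "
from see import *
to(.5494,.2594,.054,94.2)"
```

```text
pos [0.5489 0.2596 0.1227] yaw 93.84 tilt [-0.    -0.001 -1.   ] shift [-0.005 -0.002  0.687] rz -0.002 open 0.0477 F [ 0.1  0.5 -1.6] grip 30.0 t 19.2
```

Request:
send_rows([
  [0, 0, 0, 0.2, 0, 0, 0],
  [0, 0, 0, 0.4, 0, 0, 0],
  [0, 0, 0, 0.6, 0, 0, 0],
  [0, 0, 0, 0.69, 0, 0, 0],
  [0, 0, 0, 0.69, 0, 0, 0],
  [0, 0, 0, 0.69, 0, 0, 0],
])

```text
t: 19.85
tcp_pos: [0.55, 0.2612, 0.0555]
eef_rot: [-0.107, 3.136, 0.001]
wrist_force: [1.8, -0.9, 0.2]
opening: 0.0477
grip_force: 30.0
```

Request:
send_rows([
  [0.7, 0, 0, 0, 0, 0, 0],
  [0.7, 0, 0, 0, 0, 0, 0],
  [0.7, 0, 0, 0, 0, 0, 0],
  [0.7, 0, 0, -0.3, 0, 0, 0],
  [0.7, 0, 0, -0.7, 0, 0, 0],
  [0.7, 0, 0, -1, 0, 0, 0],
  [0.7, 0, 0, -1, 0, 0, 0],
])

```text
t: 20.55
tcp_pos: [0.5511, 0.2624, 0.1584]
eef_rot: [-0.109, 3.13, 0.004]
wrist_force: [0.2, 0.8, -0.3]
opening: 0.0609
grip_force: 0.0
```

Request:
send_rows([
  [0.7, 0, 0, -0.4, 0, 0, 0],
  [0.7, -0.5, -0.5, -0.7, 0, 0, 0],
  [0.7, -0.5, -1, -0.7, 0, 0, 0],
  [0.7, -0.5, -1, -0.7, 0, 0, 0],
])

```text
t: 20.95
tcp_pos: [0.6069, 0.1619, 0.2242]
eef_rot: [-0.106, 3.137, -0.002]
wrist_force: [-0.8, 0.3, 0.3]
opening: 0.061
grip_force: 0.0
```

Request:
send_rows([
  [0.7, 0, -0.5, 0, 0, 0, 0],
  [0.7, 0, -1, 0, 0, 0, 0],
  [0.7, 0, -1, 0, 0, 0, 0],
])

```text
t: 21.25
tcp_pos: [0.6121, 0.0592, 0.2225]
eef_rot: [0.098, -3.139, 0.004]
wrist_force: [-0.4, 0.5, 0.3]
opening: 0.061
grip_force: 0.0
```

Request:
send_rows([
  [0.7, 0, -0.5, 0, 0, 0, 0],
  [0.7, 0, -1, 0, 0, 0, 0],
  [0.7, 0, -1, 0, 0, 0, 0],
])

```text
t: 21.55
tcp_pos: [0.6192, -0.04, 0.2227]
eef_rot: [0.099, -3.14, 0.004]
wrist_force: [-0.8, 0.3, 0.5]
opening: 0.0613
grip_force: 0.0
```

Request:
send_rows([
  [0.7, 0, -0.5, 0, 0, 0, 0],
  [0.7, 0, -1, 0, 0, 0, 0],
  [0.7, 0, -1, 0, 0, 0, 0],
])

```text
t: 21.85
tcp_pos: [0.6263, -0.1396, 0.2227]
eef_rot: [-0.1, 3.139, -0.004]
wrist_force: [-0.2, 0.2, -0.8]
opening: 0.0609
grip_force: 0.0
```

Request:
send_rows([
  [0.7, 0, -0.5, 0, 0, 0, -0.03],
  [0.7, 0, -1, 0, 0, 0, -0.07],
  [0.7, 0, -1, 0, 0, 0, -0.07],
  [0.7, 0, -1, 0, 0, 0, -0.07],
])

```text
t: 22.25
tcp_pos: [0.632, -0.2335, 0.2223]
eef_rot: [0.448, -3.108, -0.004]
wrist_force: [0.4, 0.8, 0.0]
opening: 0.0609
grip_force: 0.0
```

```bash
python3 -c "
from see import *
items('scene',box=(.5,.75,-.4,.0)); items('top',(.05,.07),(.4,.65,0.05,.4));to(.634,-.257,.120,106.5)"
```

```text
scene 219 [ 0.56   -0.2055] [0.047 0.046] 56.2 0.135
scene 329 [ 0.6345 -0.2567] [0.069 0.041] 17.5 0.131
scene 390 [ 0.6435 -0.1621] [0.059 0.058] 7.1 0.135
top 237 [0.5482 0.2604] [0.052 0.046] 0.5 0.066
pos [ 0.6321 -0.2318  0.2227] yaw 106.59 tilt [-0.002  0.002 -1.   ] shift [ 0.054 -0.247  1.027] rz 0.0005 open 0.0608 F [0.6 0.1 0.6] grip 0.0 t 22.4
```

```bash
python3 - <<'E'
from see import *
for n in("scene","top"):
    k=items(n,(.05,.075),(.4,.65,0.05,.4))
    save(f"pics/rack_{n}.png",(k["frame"][150:270,340:500] if n=="scene" else k["frame"][190:300,170:310]),4)
E
```

```text
scene 118 [0.4691 0.1174] [0.037 0.036] 3.4 0.06
scene 332 [0.5515 0.261 ] [0.051 0.047] 4.9 0.066
top 248 [0.5483 0.261 ] [0.05  0.046] 4.1 0.066
```

View pics/rack_scene.png

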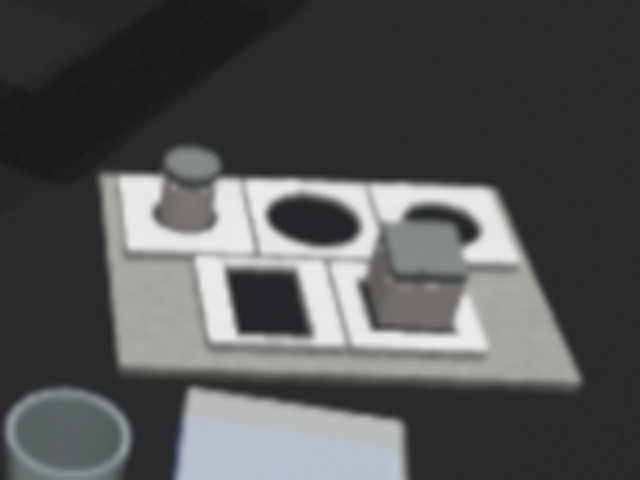

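```bash
python3 - <<'E'
from see import *
for n in("scene","top"):
    k=cam(n); w=cloud(k); z=w[...,2]; f=k["frame"]
    for nm,(cx,cy) in dict(sq=(.5495,.2605),sm=(.468,.1175),L=(.643,-.162),M=(.5595,-.205)).items():
        m=(abs(w[...,0]-cx)<.021)&(abs(w[...,1]-cy)<.021)&(z>.05)&(z<.145)
        if nm=="sm": m&=(np.hypot(w[...,0]-cx,w[...,1]-cy)<.016)
        q=w[m]; 
        if len(q)<20: continue
        zt=np.percentile(q[:,2],60); q=q[abs(q[:,2]-zt)<.008]
        A=np.c_[q[:,0]-cx,q[:,1]-cy,np.ones(len(q))]; s=np.linalg.lstsq(A,q[:,2],rcond=None)[0]; print(n,nm,len(q),s.round(4),np.std(q[:,2]-A@s).round(4))
    m=(abs(w[...,0]-.557)<.1)&(abs(w[...,1]-.2)<.15)&(f.min(2)>170)&(z<.03); print("plate",np.nanmedian(z[m]))
E
```

```text
scene sq 189 [-0.1136 -0.0113  0.0668] 0.0012
scene sm 64 [-0.0454  0.0182  0.0608] 0.0014
scene L 202 [-0.0207 -0.0142  0.1353] 0.0012
scene M 163 [-0.0806 -0.0163  0.1348] 0.0021
plate 0.019376816936020926
top sq 169 [-0.0898 -0.0113  0.0667] 0.0022
top L 62 [-0.0057  0.0851  0.1339] 0.0018
plate 0.013440533462544533
```

The crop shows the small jar seated at (190,195). The square jar at (425,275) leans, with its near (-x) side about 5 mm high on the rim. I'll refine the slot positions from the plate outlines.

```bash
python3 - <<'E'
from see import *
for n in("top","scene"):
    k=np.load(f"/tmp/{n}.npy",allow_pickle=True).item(); w=cloud(k); f=k["frame"].astype(int)
    ok=(w[...,0]>.36)&(w[...,0]<.68)&(w[...,1]>.02)&(w[...,1]<.4)
    g=f.mean(2); m=(g>205 if n=="top" else g>190)&ok
    print(n,np.percentile(g[ok],[20,40,60,80]))
    N,l,st,ce=cv2.connectedComponentsWithStats(m.astype(np.uint8),connectivity=4)
    for i in range(1,N):
        if st[i,4]>60:
            vv,uu=np.nonzero(l==i); p=at_z(k,np.c_[uu,vv],.019)[:,:2]; r=cv2.minAreaRect(p.astype(np.float32)); print(st[i],np.round(r[0],4),np.round(r[1],4),round(r[2],1))
    # whole rack
    m=(w[...,2]>.006)&(w[...,2]<.03)&ok&(g>90); m=cv2.morphologyEx(m.astype(np.uint8),cv2.MORPH_OPEN,np.ones((3,3)))
    vv,uu=np.nonzero(m); r=cv2.minAreaRect(at_z(k,np.c_[uu,vv],.01)[:,:2].astype(np.float32)); print("rack",np.round(r[0],4),np.round(r[1],4),round(r[2],1))
E
```

```text
top [ 26.33333333  28.         103.13333333 197.        ]
[240 215  29  31 347] [0.5572 0.1699] [0.0884 0.0866] 4.1
[212 220  29  30 403] [0.5509 0.2597] [0.0874 0.0867] 4.7
[257 241  29  32 579] [0.4687 0.1178] [0.089  0.0866] 4.2
[229 245  29  32 360] [0.4618 0.2073] [0.0881 0.0854] 4.7
[201 250  29  31 485] [0.4549 0.2969] [0.0875 0.0871] 4.1
rack [0.5075 0.2104] [0.2105 0.2898] 4.4
scene [ 42.33333333  43.33333333 129.93333333 180.33333333]
[ 370  194  100   44 1796] [0.5081 0.2112] [0.1792 0.2674] 4.2
rack [0.511  0.2099] [0.2151 0.2904] 4.4
```

Request:
send_rows([
  [0.7, 0.05, -0.25, 0, 0, 0, 0],
  [0.7, 0.05, -0.25, 0.3, 0, 0, 0],
  [0.7, 0.05, -0.25, 0.6, 0, 0, 0],
  [0.7, 0.05, -0.25, 0.8, 0, 0, 0],
  [0.7, 0.05, -0.25, 1, 0, 0, 0],
  [0.7, 0.05, -0.25, 1, 0, 0, 0],
  [0, 0.05, -0.25, 1, 0, 0, 0],
  [0, 0.05, -0.25, 1, 0, 0, 0],
  [0, 0.05, -0.25, 1, 0, 0, 0],
  [0, 0.05, -0.25, 1, 0, 0, 0],
])

```text
t: 23.55
tcp_pos: [0.6355, -0.2593, 0.1252]
eef_rot: [-0.452, 3.107, -0.001]
wrist_force: [0.5, 2.0, 3.8]
opening: 0.0417
grip_force: 30.0
```

```bash
python3 -c "
from see import *
items('scene',box=(.5,.75,-.4,.0));to(.6335,-.257,.120,94.2)"
```

```text
scene 123 [ 0.5687 -0.1991] [0.031 0.046] 32.9 0.134
scene 416 [ 0.6341 -0.2594] [0.067 0.066] 14.6 0.131
scene 391 [ 0.6434 -0.1619] [0.057 0.058] 7.4 0.135
pos [ 0.6355 -0.2593  0.1251] yaw 106.56 tilt [ 0.002 -0.    -1.   ] shift [0.013 0.028 0.051] rz 0.0687 open 0.0414 F [-0.3  2.   4.5] grip 30.0 t 23.6
```

Request:
send_rows([
  [0, 0, 0, -0.3, 0, 0, 0],
  [0, 0, 0, -0.6, 0, 0, 0],
  [0, 0, 0, -0.9, 0, 0, 0.03],
  [0, 0, 0, -1, 0, 0, 0.069],
  [0, 0, 0, -1, 0, 0, 0.069],
  [0, 0, 0, -1, 0, 0, 0.069],
])

```text
t: 24.2
tcp_pos: [0.6343, -0.2593, 0.223]
eef_rot: [0.117, -3.138, -0.001]
wrist_force: [0.8, -0.7, -1.6]
opening: 0.0419
grip_force: 30.0
```

Request:
send_rows([
  [0, 0, 0.4, 0, 0, 0, 0],
  [0, 0, 0.8, 0, 0, 0, 0],
  [0, 0, 1, 0, 0, 0, 0],
  [0, 0, 1, 0, 0, 0, 0],
])

```text
t: 24.6
tcp_pos: [0.6265, -0.1564, 0.2221]
eef_rot: [0.121, -3.136, -0.003]
wrist_force: [-0.1, -0.9, -2.6]
opening: 0.0416
grip_force: 30.0
```

Request:
send_rows([
  [0, 0, 0.4, 0, 0, 0, 0],
  [0, 0, 0.8, 0, 0, 0, 0],
  [0, 0, 1, 0, 0, 0, 0],
  [0, 0, 1, 0, 0, 0, 0],
])

```text
t: 25.0
tcp_pos: [0.62, -0.0582, 0.2228]
eef_rot: [0.119, -3.138, -0.001]
wrist_force: [-0.0, -0.0, -1.7]
opening: 0.0417
grip_force: 30.0
```

Request:
send_rows([
  [0, 0, 0.4, 0, 0, 0, 0],
  [0, 0, 0.8, 0, 0, 0, 0],
  [0, 0, 1, 0, 0, 0, 0],
  [0, 0, 1, 0, 0, 0, 0],
])

```text
t: 25.4
tcp_pos: [0.6134, 0.0407, 0.2231]
eef_rot: [0.118, -3.139, 0.001]
wrist_force: [0.7, -1.2, -2.3]
opening: 0.0416
grip_force: 30.0
```

Request:
send_rows([
  [0, 0.2, 0.4, 0, 0, 0, 0],
  [0, 0.45, 0.8, 0, 0, 0, 0],
  [0, 0.45, 1, 0, 0, 0, 0],
  [0, 0.45, 1, 0, 0, 0, 0],
  [0, 0.45, 1, 0, 0, 0, 0],
])

```text
t: 25.9
tcp_pos: [0.5625, 0.1345, 0.2236]
eef_rot: [-0.113, 3.138, -0.003]
wrist_force: [0.7, -0.7, -2.7]
opening: 0.0419
grip_force: 30.0
```

```bash
python3 -c "
from see import *
to(.5585,.1697,.0545,94.2)"
```

```text
pos [0.5625 0.1345 0.2236] yaw 94.14 tilt [ 0.002 -0.002 -1.   ] shift [0.014 0.354 1.691] rz -0.0003 open 0.0419 F [ 0.7 -0.7 -2.7] grip 30.0 t 25.9
```

Request:
send_rows([
  [0, 0.01, 0.35, 0.1, 0, 0, 0],
  [0, 0.01, 0.35, 0.4, 0, 0, 0],
  [0, 0.01, 0.35, 0.7, 0, 0, 0],
  [0, 0.01, 0.35, 1, 0, 0, 0],
  [0, 0.01, 0.35, 1, 0, 0, 0],
  [0, 0.01, 0.35, 1, 0, 0, 0],
  [0, 0.01, 0.35, 1, 0, 0, 0],
])

```text
t: 26.6
tcp_pos: [0.5596, 0.1703, 0.125]
eef_rot: [-0.111, 3.136, -0.0]
wrist_force: [-0.2, 0.2, -0.6]
opening: 0.0419
grip_force: 30.0
```

```bash
python3 -c "
from see import *
items('scene',(.12,.14),(.4,.7,0.05,.4));to(.5585,.1697,.0545,94.2)"
```

```text
scene 369 [0.5601 0.1702] [0.066 0.062] 5.4 0.131
pos [0.5594 0.1705 0.1253] yaw 94.09 tilt [ 0.004  0.    -1.   ] shift [ 0.01  -0.008  0.708] rz -0.0006 open 0.0417 F [ 0.1  0.5 -1.5] grip 30.0 t 26.6
```

Request:
send_rows([
  [0, 0.015, -0.01, 0.2, 0, 0, 0],
  [0, 0.015, -0.01, 0.4, 0, 0, 0],
  [0, 0.015, -0.01, 0.6, 0, 0, 0],
  [0, 0.015, -0.01, 0.7, 0, 0, 0],
  [0, 0.015, -0.01, 0.71, 0, 0, 0],
  [0, 0.015, -0.01, 0.71, 0, 0, 0],
  [0, 0.015, -0.01, 0.71, 0, 0, 0],
])

```text
t: 27.35
tcp_pos: [0.5569, 0.1701, 0.0535]
eef_rot: [-0.114, 3.138, 0.0]
wrist_force: [-1.2, 0.7, -1.4]
opening: 0.042
grip_force: 30.0
```

```bash
python3 -c "
from see import *
items('scene',(.05,.075),(.4,.7,0.05,.4));to(.5585,.1697,.0545,94.2)"
```

```text
scene 367 [0.5597 0.1687] [0.072 0.064] 20.8 0.061
scene 328 [0.55   0.2606] [0.053 0.047] 3.4 0.065
pos [0.5568 0.1701 0.0533] yaw 94.14 tilt [ 0.002  0.    -1.   ] shift [-0.017 -0.005 -0.012] rz -0.0003 open 0.0416 F [-0.4  0.1 -1.4] grip 30.0 t 27.4
```

Request:
send_rows([
  [0.62, 0, 0, 0, 0, 0, 0],
  [0.62, 0, 0, 0, 0, 0, 0],
  [0.62, 0, 0, 0, 0, 0, 0],
  [0.62, 0, 0, -0.3, 0, 0, 0],
  [0.62, 0, 0, -0.7, 0, 0, 0],
  [0, 0, 0.4, -1, 0, 0, 0],
  [0, 0.3, 0.9, -1, 0, 0, 0],
  [0, 0.5, 0.94, -1, 0, 0, 0],
  [0, 0.5, 0.94, -1, 0, 0, 0],
])

```text
t: 28.3
tcp_pos: [0.495, 0.2617, 0.1527]
eef_rot: [0.12, -3.135, 0.001]
wrist_force: [0.2, -1.0, -0.4]
opening: 0.0303
grip_force: 0.0
```

Request:
send_rows([
  [0, 0.05, 0, 0.3, 0, 0, 0],
  [0, 0.05, 0, 0.6, 0, 0, 0],
  [0, 0.05, 0, 0.9, 0, 0, 0],
  [0, 0.05, 0, 1, 0, 0, 0],
  [0, 0.05, 0, 1, 0, 0, 0],
])

```text
t: 28.8
tcp_pos: [0.4941, 0.2591, 0.0512]
eef_rot: [0.112, -3.137, 0.001]
wrist_force: [-0.5, 0.5, -0.8]
opening: 0.001
grip_force: 0.0
```

```bash
python3 - <<'E'
from see import *
k=items('scene',(.05,.075),(.4,.7,0.05,.4));to(.500,.260,.045,94.2)
save("pics/rack2.png",k["frame"][150:270,340:500],4)
w=cloud(k); z=w[...,2]
for cx,cy,h in((.551,.2605,.02),(.5585,.169,.02)):
    m=(abs(w[...,0]-cx)<h)&(abs(w[...,1]-cy)<.015)&(z>.05)&(z<.08); q=w[m]; A=np.c_[q[:,0]-cx,q[:,1]-cy,np.ones(len(q))]; print(np.linalg.lstsq(A,q[:,2],rcond=None)[0].round(4))
E
```

```text
scene 118 [0.4675 0.1175] [0.036 0.035] 59.8 0.06
scene 409 [0.5284 0.2594] [0.096 0.047] 4.3 0.065
scene 316 [0.5561 0.1701] [0.068 0.042] 4.4 0.06
pos [0.495  0.2595 0.0524] yaw 94.1 tilt [-0. -0. -1.] shift [-0.05   0.001  0.074] rz -0.0005 open 0.0008 F [ 0.6 -0.2  0.3] grip 0.0 t 28.9
[-0.1419 -0.0382  0.0666]
[-0.0101 -0.0078  0.0606]
```

View pics/rack2.png

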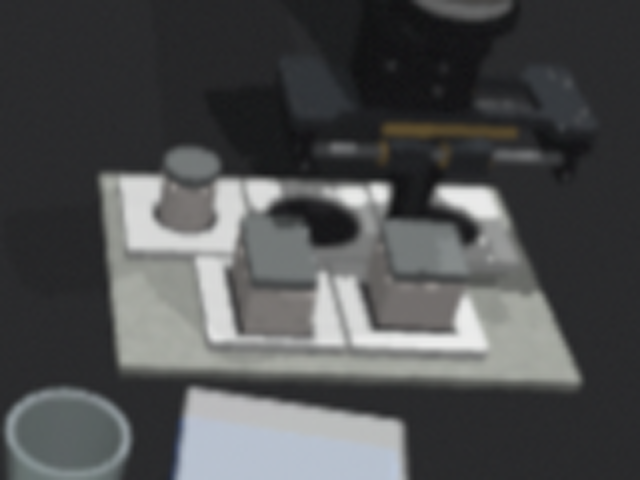

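Request:
send_rows([
  [0, 0, 0, 0.06, 0, 0, 0],
  [0, -0.05, 0, 0.06, 0, 0, 0],
  [0, -0.1, 0, 0.06, 0, 0, 0],
  [0, -0.13, 0, 0.06, 0, 0, 0],
  [0, -0.16, 0, 0.06, 0, 0, 0],
  [0, -0.18, 0, 0.06, 0, 0, 0],
  [0, -0.2, 0, 0.06, 0, 0, 0],
  [0, -0.2, 0, 0.06, 0, 0, 0],
])

```text
t: 29.65
tcp_pos: [0.5144, 0.2612, 0.0465]
eef_rot: [0.113, -3.139, 0.0]
wrist_force: [-1.0, 0.0, -0.5]
opening: 0.0003
grip_force: 0.2
```

```bash
cat >> see.py <<'E'
def lid(k,cx,cy,z0,h=.015):
    w=cloud(k); z=w[...,2]; m=(abs(w[...,0]-cx)<h)&(abs(w[...,1]-cy)<h)&(abs(z-z0)<.01); q=w[m]
    if len(q)<15: print("few",len(q)); return
    A=np.c_[q[:,0]-cx,q[:,1]-cy,np.ones(len(q))]; print("lid slope,z",np.linalg.lstsq(A,q[:,2],rcond=None)[0].round(4))
E
python3 -c "
from see import *
k=items('scene',(.05,.075),(.4,.7,0.05,.4));lid(k,.555,.2605,.064);to(.5155,.260,.045,94.2)"
```

```text
scene 123 [0.4687 0.1174] [0.036 0.035] 88.5 0.06
scene 344 [0.542 0.26 ] [0.067 0.046] 3.6 0.064
scene 314 [0.5562 0.1698] [0.07  0.042] 4.1 0.06
lid slope,z [-0.0075  0.0061  0.0646]
pos [0.5144 0.2612 0.0465] yaw 94.14 tilt [-0. -0. -1.] shift [-0.01  -0.013  0.015] rz -0.0003 open 0.0007 F [-0.7  0.3  0.9] grip 0.3 t 29.7
```

The square jar has dropped flat (slope below 0.01, lid at 0.0646), and the dish and small jar are flat too. Next, the medium jar.

Request:
send_rows([
  [0, 0.1, 0, 0, 0, 0, 0],
  [0, 0.1, 0, -0.3, 0, 0, 0],
  [0, 0.1, 0, -0.6, 0, 0, 0],
  [0, 0.1, 0, -1, 0, 0, 0],
  [0, 0.1, 0, -1, 0, 0, 0],
])

```text
t: 30.2
tcp_pos: [0.5072, 0.2616, 0.1514]
eef_rot: [-0.114, 3.129, 0.004]
wrist_force: [-0.6, -0.3, -0.2]
opening: 0.0002
grip_force: 0.0
```

Request:
send_rows([
  [0.74, 0, 0, -0.4, 0, 0, 0],
  [0.74, 0, -0.4, -0.7, 0, 0, 0],
  [0.74, -0.2, -1, -0.7, 0, 0, 0],
  [0.74, -0.2, -1, -0.7, 0, 0, 0],
])

```text
t: 30.6
tcp_pos: [0.5332, 0.159, 0.2173]
eef_rot: [-0.109, 3.136, -0.002]
wrist_force: [-0.1, -0.5, -0.7]
opening: 0.0247
grip_force: 0.0
```

Request:
send_rows([
  [0.74, 0, -0.5, 0, 0, 0, 0],
  [0.74, 0, -1, 0, 0, 0, 0],
  [0.74, 0, -1, 0, 0, 0, 0],
])

```text
t: 30.9
tcp_pos: [0.539, 0.0576, 0.2155]
eef_rot: [0.103, -3.139, 0.003]
wrist_force: [0.8, -0.4, 0.1]
opening: 0.0483
grip_force: 0.0
```

Request:
send_rows([
  [0.74, 0, -0.5, 0, 0, 0, 0],
  [0.74, 0, -1, 0, 0, 0, 0],
  [0.74, 0, -1, 0, 0, 0, 0],
])

```text
t: 31.2
tcp_pos: [0.5468, -0.0416, 0.2158]
eef_rot: [-0.105, 3.139, -0.003]
wrist_force: [-0.1, 0.4, 0.3]
opening: 0.0634
grip_force: 0.0
```

Request:
send_rows([
  [0.74, 0, -0.5, 0, 0, 0, 0],
  [0.74, 0, -1, 0, 0, 0, 0],
  [0.74, 0, -1, 0, 0, 0, 0],
])

```text
t: 31.5
tcp_pos: [0.5544, -0.1413, 0.2159]
eef_rot: [-0.106, 3.138, -0.004]
wrist_force: [-0.7, 0.4, -0.1]
opening: 0.0644
grip_force: 0.0
```

Request:
send_rows([
  [0.74, 0, -0.4, 0, 0, 0, 0],
  [0.74, 0, -0.68, 0, 0, 0, 0],
  [0.74, 0, -0.68, 0, 0, 0, 0],
  [0.74, 0, -0.68, 0, 0, 0, 0],
])

```text
t: 31.9
tcp_pos: [0.5577, -0.2031, 0.2156]
eef_rot: [0.113, -3.138, -0.004]
wrist_force: [-0.4, 0.2, 0.2]
opening: 0.0646
grip_force: 0.0
```

```bash
python3 -c "
from see import *
items('scene',box=(.5,.75,-.4,.0)); items('top',(.05,.075),(.4,.7,0.05,.4)); to(.5595,-.205,.122,94.2)"
```

```text
scene 219 [ 0.5603 -0.2046] [0.047 0.047] 32.7 0.135
scene 387 [ 0.6434 -0.1616] [0.057 0.058] 13.6 0.135
top 289 [0.5537 0.1705] [0.067 0.043] 3.7 0.06
top 241 [0.5479 0.2607] [0.048 0.047] 6.0 0.064
top 122 [0.465  0.1177] [0.036 0.034] 40.5 0.06
pos [ 0.5577 -0.2025  0.2159] yaw 94.21 tilt [-0.002  0.002 -1.   ] shift [-0.016 -0.027  0.939] rz 0.0001 open 0.0643 F [-0.   0.2 -0.1] grip 0.0 t 32.0
```

Request:
send_rows([
  [0.74, -0.02, -0.03, 0.3, 0, 0, 0],
  [0.74, -0.02, -0.03, 0.6, 0, 0, 0],
  [0.74, -0.02, -0.03, 0.8, 0, 0, 0],
  [0.74, -0.02, -0.03, 0.94, 0, 0, 0],
  [0.74, -0.02, -0.03, 0.94, 0, 0, 0],
  [0, -0.02, -0.03, 0.94, 0, 0, 0],
  [0, -0.02, -0.03, 0.94, 0, 0, 0],
  [0, -0.02, -0.03, 0.94, 0, 0, 0],
  [0, -0.02, -0.03, 0.94, 0, 0, 0],
])

```text
t: 32.9
tcp_pos: [0.5611, -0.2077, 0.1238]
eef_rot: [-0.113, 3.138, -0.001]
wrist_force: [-0.5, 1.4, 3.4]
opening: 0.0475
grip_force: 30.0
```

Request:
send_rows([
  [0, 0, 0, -0.3, 0, 0, 0],
  [0, 0, 0, -0.6, 0, 0, 0],
  [0, 0, 0.1, -0.9, 0, 0, 0],
  [0, 0, 0.5, -0.95, 0, 0, 0],
  [0, 0, 1, -0.95, 0, 0, 0],
  [0, 0, 1, -0.95, 0, 0, 0],
])

```text
t: 33.5
tcp_pos: [0.551, -0.1022, 0.2179]
eef_rot: [0.12, -3.137, -0.006]
wrist_force: [0.3, 0.3, -1.7]
opening: 0.0472
grip_force: 30.0
```

Request:
send_rows([
  [0, 0, 0.4, 0, 0, 0, 0],
  [0, 0, 0.8, 0, 0, 0, 0],
  [0, 0, 1, 0, 0, 0, 0],
  [0, 0, 1, 0, 0, 0, 0],
])

```text
t: 33.9
tcp_pos: [0.5451, -0.0059, 0.2175]
eef_rot: [0.119, -3.138, -0.001]
wrist_force: [-0.5, 0.2, -1.5]
opening: 0.0473
grip_force: 30.0
```

Request:
send_rows([
  [0, 0, 0.4, 0, 0, 0, 0],
  [0, 0, 0.8, 0, 0, 0, 0],
  [0, 0, 1, 0, 0, 0, 0],
  [0, 0, 1, 0, 0, 0, 0],
])

```text
t: 34.3
tcp_pos: [0.5387, 0.0928, 0.2176]
eef_rot: [-0.118, 3.139, -0.0]
wrist_force: [0.5, 0.2, -0.4]
opening: 0.0475
grip_force: 30.0
```

Request:
send_rows([
  [0, 0.2, 0.4, 0, 0, 0, 0],
  [0, 0.4, 0.8, 0, 0, 0, 0],
  [0, 0.67, 1, 0, 0, 0, 0],
  [0, 0.67, 1, 0, 0, 0, 0],
  [0, 0.67, 1, 0, 0, 0, 0],
])

```text
t: 34.8
tcp_pos: [0.4654, 0.1855, 0.2178]
eef_rot: [-0.114, 3.138, -0.001]
wrist_force: [0.5, -0.5, -1.0]
opening: 0.0472
grip_force: 30.0
```

Request:
send_rows([
  [0, 0, 0.4, 0, 0, 0, 0],
  [0, 0, 0.8, 0, 0, 0, 0],
  [0, 0, 1, 0, 0, 0, 0],
  [0, 0, 1, 0, 0, 0, 0],
  [0, 0, 1, 0.3, 0, 0, 0],
  [0, 0, 1, 0.7, 0, 0, 0],
  [0, 0, 1, 0.7, 0, 0, 0],
  [0, 0, 1, 0.7, 0, 0, 0],
])

```text
t: 35.6
tcp_pos: [0.4584, 0.2847, 0.1474]
eef_rot: [0.11, -3.138, 0.001]
wrist_force: [0.2, 0.2, -0.8]
opening: 0.0474
grip_force: 30.0
```

```bash
python3 -c "
from see import *
to(.4552,.297,.054,94.2)"
```

```text
pos [0.4584 0.2847 0.1474] yaw 94.03 tilt [-0.001 -0.001 -1.   ] shift [0.023 0.125 0.934] rz -0.0009 open 0.0474 F [ 0.2  0.2 -0.8] grip 30.0 t 35.6
```

Request:
send_rows([
  [0, 0.012, 0.125, 0, 0, 0, 0],
  [0, 0.012, 0.125, 0.2, 0, 0, 0],
  [0, 0.012, 0.125, 0.4, 0, 0, 0],
  [0, 0.012, 0.125, 0.6, 0, 0, 0],
  [0, 0.012, 0.125, 0.75, 0, 0, 0],
  [0, 0.012, 0.125, 0.88, 0, 0, 0],
  [0, 0.012, 0.125, 0.93, 0, 0, 0],
  [0, 0.012, 0.125, 0.94, 0, 0, 0],
  [0, 0.012, 0.125, 0.94, 0, 0, 0],
  [0, 0.012, 0.125, 0.94, 0, 0, 0],
])

```text
t: 36.6
tcp_pos: [0.456, 0.2989, 0.0543]
eef_rot: [-0.113, 3.138, 0.001]
wrist_force: [-0.7, 0.3, -0.5]
opening: 0.0475
grip_force: 30.0
```

```bash
python3 -c "
from see import *
k=items('scene',(.05,.075),(.4,.7,0.05,.4));to(.4563,.297,.0535,94.2)"
```

```text
scene 118 [0.4678 0.117 ] [0.037 0.035] 35.2 0.06
scene 277 [0.4576 0.2959] [0.045 0.062] 26.5 0.065
scene 314 [0.5568 0.17  ] [0.067 0.042] 4.4 0.06
scene 307 [0.5497 0.2606] [0.053 0.048] 4.6 0.064
pos [0.4559 0.2988 0.0543] yaw 94.14 tilt [ 0.001  0.001 -1.   ] shift [-0.002 -0.019  0.008] rz -0.0004 open 0.0473 F [ 0.1  0.1 -1.7] grip 30.0 t 36.6
```

Request:
send_rows([
  [0, 0, -0.015, 0.005, 0, 0, 0],
  [0, 0, -0.015, 0.005, 0, 0, 0],
  [0.72, 0, -0.015, 0.005, 0, 0, 0],
  [0.72, 0, -0.015, 0.005, 0, 0, 0],
  [0.72, 0, -0.015, 0.005, 0, 0, 0],
  [0.72, 0, -0.015, -0.3, 0, 0, 0],
  [0.72, 0, -0.015, -0.6, 0, 0, 0],
  [0.72, 0, -0.015, -1, 0, 0, 0],
  [0.72, 0, -0.015, -1, 0, 0, 0],
])

```text
t: 37.55
tcp_pos: [0.4587, 0.2985, 0.1583]
eef_rot: [-0.113, 3.129, 0.006]
wrist_force: [1.0, 0.9, -0.1]
opening: 0.0631
grip_force: 0.0
```

Request:
send_rows([
  [0.88, -0.2, 0, -0.4, 0, 0, 0],
  [0.88, -0.5, -0.5, -0.65, 0, 0, 0],
  [0.88, -0.75, -1, -0.65, 0, 0, 0],
  [0.88, -0.75, -1, -0.65, 0, 0, 0],
  [0.88, -0.75, -1, -0.65, 0, 0, 0],
])

```text
t: 38.05
tcp_pos: [0.5392, 0.2003, 0.2183]
eef_rot: [-0.107, 3.139, -0.001]
wrist_force: [-0.4, 0.6, 0.2]
opening: 0.0763
grip_force: 0.0
```

Request:
send_rows([
  [0.88, -0.3, -0.5, 0, 0, 0, 0],
  [0.88, -0.76, -1, 0, 0, 0, 0],
  [0.88, -0.76, -1, 0, 0, 0, 0],
  [0.88, -0.76, -1, 0, 0, 0, 0],
])

```text
t: 38.45
tcp_pos: [0.6226, 0.1066, 0.2174]
eef_rot: [-0.109, 3.139, -0.001]
wrist_force: [-0.6, -0.1, -0.1]
opening: 0.0764
grip_force: 0.0
```

Request:
send_rows([
  [0.88, 0, -0.5, 0, 0, 0, 0],
  [0.88, 0, -1, 0, 0, 0, 0],
  [0.88, 0, -1, 0, 0, 0, 0],
])

```text
t: 38.75
tcp_pos: [0.6273, 0.0049, 0.2176]
eef_rot: [0.107, -3.138, 0.003]
wrist_force: [-0.2, -1.2, 0.0]
opening: 0.0767
grip_force: 0.0
```

Request:
send_rows([
  [0.88, 0, -0.5, 0, 0, 0, 0],
  [0.88, 0, -1, 0, 0, 0, 0],
  [0.88, 0, -1, 0, 0, 0, 0],
])

```text
t: 39.05
tcp_pos: [0.635, -0.0948, 0.2179]
eef_rot: [0.107, -3.14, 0.003]
wrist_force: [-0.5, 0.5, -0.0]
opening: 0.0766
grip_force: 0.0
```

Request:
send_rows([
  [0.88, 0, -0.5, 0, 0, 0, 0],
  [0.88, 0, -0.7, 0, 0, 0, 0],
  [0.88, 0, -0.7, 0, 0, 0, 0],
  [0.88, 0, -0.7, 0, 0, 0, 0],
])

```text
t: 39.45
tcp_pos: [0.6394, -0.1588, 0.2179]
eef_rot: [0.114, -3.138, -0.004]
wrist_force: [-0.6, 0.7, 1.0]
opening: 0.0764
grip_force: 0.0
```

```bash
python3 -c "
from see import *
items('scene',box=(.5,.75,-.4,.0)); items('scene',(.05,.075),(.4,.7,0.05,.4));k=items('top',(.05,.075),(.4,.7,0.05,.4)); lid(k,.4552,.297,.064); to(.6425,-.162,.122,94.2)"
```

```text
scene 396 [ 0.6433 -0.1626] [0.059 0.058] 43.7 0.135
scene 119 [0.4684 0.1173] [0.035 0.036] 2.1 0.06
scene 203 [0.4547 0.2962] [0.048 0.044] 5.0 0.064
scene 317 [0.556  0.1705] [0.069 0.043] 3.4 0.06
scene 306 [0.5502 0.2606] [0.05  0.047] 3.3 0.064
top 294 [0.554  0.1703] [0.066 0.043] 4.3 0.06
top 241 [0.5476 0.2606] [0.049 0.048] 4.6 0.064
top 117 [0.4667 0.1165] [0.037 0.034] 59.9 0.06
few 0
pos [ 0.6397 -0.1585  0.2184] yaw 94.25 tilt [-0.001  0.001 -1.   ] shift [-0.025 -0.037  0.964] rz 0.0003 open 0.0766 F [ 0.8  1.  -0.2] grip 0.0 t 39.6
```

Request:
send_rows([
  [0.88, -0.03, -0.035, 0.3, 0, 0, 0],
  [0.88, -0.03, -0.035, 0.6, 0, 0, 0],
  [0.88, -0.03, -0.035, 0.8, 0, 0, 0],
  [0.88, -0.03, -0.035, 0.96, 0, 0, 0],
  [0.88, -0.03, -0.035, 0.96, 0, 0, 0],
  [0, -0.03, -0.035, 0.96, 0, 0, 0],
  [0, -0.03, -0.035, 0.96, 0, 0, 0],
  [0, -0.03, -0.035, 0.96, 0, 0, 0],
  [0, -0.03, -0.035, 0.96, 0, 0, 0],
])

```text
t: 40.5
tcp_pos: [0.644, -0.1637, 0.124]
eef_rot: [-0.113, 3.137, -0.0]
wrist_force: [0.8, 1.4, 2.9]
opening: 0.0592
grip_force: 30.0
```

Request:
send_rows([
  [0, 0, 0, -0.3, 0, 0, 0],
  [0, 0, 0, -0.6, 0, 0, 0],
  [0, 0, 0.1, -0.9, 0, 0, 0],
  [0, 0, 0.5, -0.95, 0, 0, 0],
  [0, 0, 1, -0.95, 0, 0, 0],
  [0, 0, 1, -0.95, 0, 0, 0],
])

```text
t: 41.1
tcp_pos: [0.6339, -0.0579, 0.2175]
eef_rot: [0.121, -3.136, -0.007]
wrist_force: [-0.7, -0.8, -3.6]
opening: 0.0593
grip_force: 30.0
```

Request:
send_rows([
  [0, 0, 0.4, 0, 0, 0, 0],
  [0, 0, 0.8, 0, 0, 0, 0],
  [0, 0, 1, 0, 0, 0, 0],
  [0, 0, 1, 0, 0, 0, 0],
])

```text
t: 41.5
tcp_pos: [0.6276, 0.0384, 0.2171]
eef_rot: [0.119, -3.137, -0.002]
wrist_force: [-0.1, -0.5, -2.9]
opening: 0.0595
grip_force: 30.0
```

Request:
send_rows([
  [0, 0.3, 0.4, 0, 0, 0, 0],
  [0, 0.5, 0.8, 0, 0, 0, 0],
  [0, 0.8, 1, 0, 0, 0, 0],
  [0, 0.8, 1, 0, 0, 0, 0],
  [0, 0.8, 1, 0, 0, 0, 0],
])

```text
t: 42.0
tcp_pos: [0.5416, 0.1289, 0.2177]
eef_rot: [-0.115, 3.139, -0.002]
wrist_force: [0.6, -0.1, -3.8]
opening: 0.0595
grip_force: 30.0
```

Request:
send_rows([
  [0, 0.3, 0.4, 0, 0, 0, 0],
  [0, 0.72, 0.8, 0, 0, 0, 0],
  [0, 0.72, 0.82, 0, 0, 0, 0],
  [0, 0.72, 0.82, 0, 0, 0, 0],
  [0, 0.72, 0.82, 0.3, 0, 0, 0],
  [0, 0.72, 0.82, 0.6, 0, 0, 0],
  [0, 0.72, 0.82, 0.6, 0, 0, 0],
  [0, 0.72, 0.82, 0.6, 0, 0, 0],
])

```text
t: 42.8
tcp_pos: [0.4661, 0.2049, 0.1575]
eef_rot: [-0.111, 3.139, -0.001]
wrist_force: [0.4, 0.6, -3.3]
opening: 0.0595
grip_force: 30.0
```

```bash
python3 -c "
from see import *
to(.4618,.2073,.054,94.2)"
```

```text
pos [0.4661 0.2049 0.1575] yaw 94.04 tilt [ 0.001 -0.    -1.   ] shift [0.041 0.027 1.035] rz -0.0009 open 0.0595 F [ 0.4  0.6 -3.3] grip 30.0 t 42.8
```

Request:
send_rows([
  [0, 0.03, 0.015, 0.2, 0, 0, 0],
  [0, 0.03, 0.015, 0.4, 0, 0, 0],
  [0, 0.03, 0.015, 0.6, 0, 0, 0],
  [0, 0.03, 0.015, 0.8, 0, 0, 0],
  [0, 0.03, 0.015, 0.8, 0, 0, 0],
  [0, 0.03, 0.015, 0.8, 0, 0, 0],
])

```text
t: 43.4
tcp_pos: [0.4628, 0.2072, 0.0787]
eef_rot: [-0.112, 3.137, 0.0]
wrist_force: [-0.0, 0.4, -2.6]
opening: 0.0598
grip_force: 30.0
```

```bash
python3 -c "
from see import *
to(.463,.2073,.0535,94.2)"
```

```text
pos [0.4628 0.2072 0.0787] yaw 94.11 tilt [ 0.003  0.    -1.   ] shift [-0.002  0.001  0.252] rz -0.0005 open 0.0598 F [-0.   0.4 -2.6] grip 30.0 t 43.4
```

Request:
send_rows([
  [0, 0, 0, 0.1, 0, 0, 0],
  [0, 0, 0, 0.2, 0, 0, 0],
  [0, 0, 0, 0.25, 0, 0, 0],
  [0, 0, 0, 0.25, 0, 0, 0],
  [0, 0, 0, 0.25, 0, 0, 0],
  [0.82, 0, 0, 0.25, 0, 0, 0],
  [0.82, 0, 0, 0.25, 0, 0, 0],
  [0.82, 0, 0, 0.25, 0, 0, 0],
  [0.82, 0, 0, 0, 0, 0, 0],
  [0.82, 0, 0, -0.4, 0, 0, 0],
])

```text
t: 44.4
tcp_pos: [0.459, 0.2068, 0.1163]
eef_rot: [0.113, -3.133, 0.002]
wrist_force: [0.4, 0.1, -0.3]
opening: 0.0709
grip_force: 0.0
```

Request:
send_rows([
  [0.82, 0, 0, -0.4, 0, 0, 0],
  [0.82, 0, 0, -0.8, 0, 0, 0],
  [0.6, 0.1, -0.4, -1, 0, 0, 0],
  [0.6, 0.2, -1, -1, 0, 0, 0],
  [0.6, 0.2, -1, -1, 0, 0, 0],
])

```text
t: 44.9
tcp_pos: [0.4476, 0.1031, 0.2184]
eef_rot: [-0.109, 3.139, -0.002]
wrist_force: [0.5, 0.1, 0.0]
opening: 0.0562
grip_force: 0.0
```

Request:
send_rows([
  [0.6, 0, -0.5, 0, 0, 0, 0],
  [0.6, 0, -1, 0, 0, 0, 0],
  [0.6, 0, -1, 0, 0, 0, 0],
])

```text
t: 45.2
tcp_pos: [0.4569, 0.0014, 0.2176]
eef_rot: [-0.102, 3.138, -0.003]
wrist_force: [-0.5, 0.8, -0.5]
opening: 0.0519
grip_force: 0.0
```

Request:
send_rows([
  [0.6, 0, -0.5, 0, 0, 0, 0.03],
  [0.6, 0, -1, 0, 0, 0, 0.052],
  [0.6, 0, -1, 0, 0, 0, 0.052],
  [0.6, 0, -1, 0, 0, 0, 0.052],
])

```text
t: 45.6
tcp_pos: [0.4624, -0.0934, 0.2171]
eef_rot: [-0.147, -3.137, -0.002]
wrist_force: [-0.1, -0.2, 0.2]
opening: 0.0523
grip_force: 0.0
```

```bash
python3 - <<'E'
from see import *
k=items('scene',(.05,.075),(.4,.7,0.05,.4)); save("pics/rack3.png",k["frame"][150:270,340:500],4)
for a in((.455,.297),(.4625,.2073),(.551,.26)): lid(k,*a,.064)
for a in((.468,.1175),(.5565,.17)): lid(k,*a,.060,.012)
items('top',(.05,.075),(.4,.7,0.05,.4)); items('scene',(.088,.17),(.42,.75,-.4,.0)); to(.467,-.124,.134,84.7)
E
```

```text
scene 306 [0.4613 0.2078] [0.058 0.059] 58.2 0.064
scene 120 [0.4675 0.1174] [0.036 0.037] 34.6 0.06
scene 201 [0.4548 0.2965] [0.047 0.045] 12.1 0.064
scene 316 [0.5561 0.1701] [0.07  0.042] 4.3 0.06
scene 305 [0.5499 0.2605] [0.05  0.046] 3.6 0.064
lid slope,z [-0.015  -0.0351  0.0649]
lid slope,z [-0.0044 -0.0055  0.0648]
lid slope,z [-0.0085  0.012   0.0645]
lid slope,z [-0.0417  0.0124  0.0608]
lid slope,z [ 0.0205 -0.0498  0.0605]
top 292 [0.5534 0.17  ] [0.066 0.043] 4.5 0.06
top 241 [0.5473 0.261 ] [0.048 0.046] 4.8 0.064
top 122 [0.4644 0.117 ] [0.036 0.035] 40.0 0.06
top 307 [0.458  0.2066] [0.058 0.057] 15.6 0.064
top 208 [0.4506 0.295 ] [0.045 0.047] 45.7 0.064
scene 137 [ 0.4704 -0.1235] [0.014 0.016] 16.7 0.136
scene 63 [ 0.4527 -0.2781] [0.015 0.045] 85.7 0.095
scene 1230 [ 0.5966 -0.2071] [0.312 0.196] 84.7 0.094
pos [ 0.462  -0.0915  0.2172] yaw 84.89 tilt [-0.002  0.001 -1.   ] shift [-0.078 -0.319  0.832] rz 0.001 open 0.0523 F [-0.  -0.5 -0.3] grip 0.0 t 45.8
```

View pics/rack3.png

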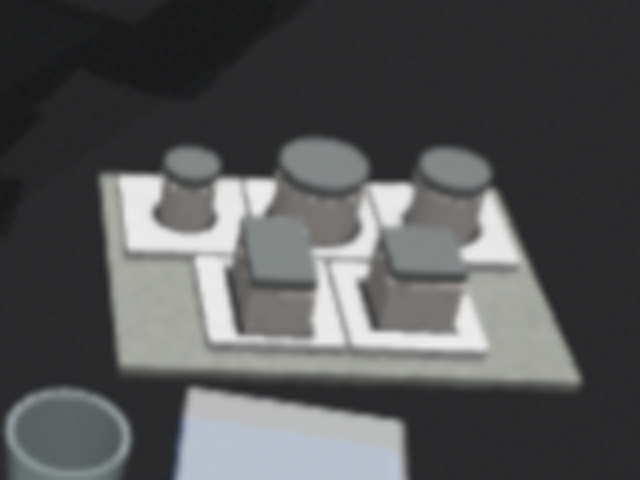

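All five sit flat in their recesses, with slopes within noise and lid heights of 0.060 and 0.064. The lever is still upright and the knob still off. Now I throw the lever on to three dots.

Request:
send_rows([
  [0.6, -0.09, -0.15, 0, 0, 0, 0],
  [0.6, -0.09, -0.32, 0, 0, 0, 0],
  [0.6, -0.09, -0.32, 0, 0, 0, 0],
  [0.6, -0.09, -0.32, 0.2, 0, 0, 0],
  [0.6, -0.09, -0.32, 0.5, 0, 0, 0],
  [0.6, -0.09, -0.32, 0.83, 0, 0, 0],
  [0.6, -0.09, -0.32, 0.83, 0, 0, 0],
  [0.6, -0.09, -0.32, 0.83, 0, 0, 0],
])

```text
t: 46.55
tcp_pos: [0.4688, -0.1256, 0.1345]
eef_rot: [-0.142, -3.137, -0.001]
wrist_force: [0.5, -0.5, 1.2]
opening: 0.0525
grip_force: 0.0
```

Request:
send_rows([
  [0.6, 0, -0.08, 0, 0, 0, 0],
  [0.6, 0, -0.15, 0, 0, 0, 0],
  [0.6, 0, -0.2, 0, 0, 0, 0],
  [0.6, 0, -0.25, 0, 0, 0, 0],
  [0.6, 0, -0.3, 0, 0, 0, 0],
  [0.6, 0, -0.35, 0, 0, 0, 0],
  [0.6, 0, -0.39, 0, 0, 0, 0],
  [0.6, 0, -0.43, 0, 0, 0, 0],
  [0.6, 0, -0.46, 0, 0, 0, 0],
  [0.6, 0, -0.46, 0, 0, 0, 0],
])

```text
t: 47.55
tcp_pos: [0.4645, -0.1727, 0.1346]
eef_rot: [0.145, 3.138, -0.001]
wrist_force: [-0.8, 0.4, 0.0]
opening: 0.0525
grip_force: 0.0
```

```bash
python3 - <<'E'
from see import *
k=items('scene',(.118,.17),(.42,.50,-.4,.0)); to(.467,-.124,.134,84.7)
E
```

```text
scene 113 [ 0.4644 -0.2015] [0.013 0.026] 59.2 0.147
scene 180 [ 0.4635 -0.1555] [0.049 0.029] 76.7 0.139
pos [ 0.4644 -0.1723  0.1345] yaw 84.74 tilt [-0. -0. -1.] shift [0.019 0.484 0.005] rz 0.0002 open 0.052 F [-0.1  0.   0.7] grip 0.0 t 47.6
```

Request:
send_rows([
  [0.6, 0, 0, -0.3, 0, 0, 0],
  [0.6, 0, 0, -0.6, 0, 0, 0],
  [0.6, 0, 0, -1, 0, 0, 0],
  [0.6, 0, 0, -1, 0, 0, 0],
])

```text
t: 48.0
tcp_pos: [0.4673, -0.1736, 0.2391]
eef_rot: [0.142, 3.129, -0.009]
wrist_force: [1.6, -0.5, -0.4]
opening: 0.052
grip_force: 0.0
```

Request:
send_rows([
  [0.6, 0, 0.5, 0, 0, 0, 0],
  [0.6, 0, 1, 0, 0, 0, 0],
  [0.6, 0, 1, 0, 0, 0, 0],
  [0.6, 0, 1, 0, 0, 0, 0],
])

```text
t: 48.4
tcp_pos: [0.4733, -0.0712, 0.234]
eef_rot: [-0.138, -3.138, 0.0]
wrist_force: [0.1, -0.3, -0.2]
opening: 0.0518
grip_force: 0.0
```

Request:
send_rows([
  [0.6, 0, 0.5, 0, 0, 0, 0],
  [0.6, 0, 1, 0, 0, 0, 0],
  [0.6, 0, 1, 0, 0, 0, 0],
  [0.6, 0, 1, 0, 0, 0, 0],
  [0.6, 0, 1, 0, 0, 0, 0],
])

```text
t: 48.9
tcp_pos: [0.4831, 0.0256, 0.2343]
eef_rot: [-0.146, -3.138, 0.001]
wrist_force: [0.2, 0.2, 0.1]
opening: 0.0521
grip_force: 0.0
```

```bash
python3 - <<'E'
from see import *
k=items('scene',(.118,.17),(.42,.50,-.4,.0)); save("pics/end.png",k["frame"],1.25)
t=items('top',(.118,.17),(.42,.50,-.4,.0)); to(.467,.0,.134,84.7)
w=cloud(k); z=w[...,2]; m=(abs(w[...,0]-.464)<.02)&(w[...,1]<-.06)&(w[...,1]>-.23)&(z>.1)&(z<.16); q=w[m]; print(np.degrees(np.arctan(np.polyfit(q[:,2],q[:,1],1)[0])), q[:,1:].min(0),q[:,1:].max(0))
items('scene',(.05,.075),(.4,.7,0.05,.4)); items('scene',(.088,.1),(.42,.49,-.4,-.2))
E
```

```text
scene 89 [ 0.4655 -0.1646] [0.032 0.019] 85.1 0.133
top 70 [ 0.4624 -0.1665] [0.033 0.015] 81.8 0.138
pos [0.483  0.0255 0.2344] yaw 84.63 tilt [-0. -0. -1.] shift [ 0.136 -0.268  1.004] rz -0.0004 open 0.052 F [0.1 0.3 0.1] grip 0.0 t 49.0
-31.185754165106733 [-0.18081862  0.10033794] [-0.14400902  0.14772383]
scene 296 [0.4611 0.208 ] [0.058 0.059] 62.6 0.064
scene 119 [0.4685 0.1165] [0.036 0.036] 49.9 0.06
scene 202 [0.4547 0.2966] [0.049 0.045] 6.1 0.064
scene 317 [0.5569 0.1705] [0.069 0.042] 3.9 0.06
scene 312 [0.5493 0.2606] [0.053 0.047] 2.2 0.064
scene 61 [ 0.4537 -0.2779] [0.015 0.049] 82.3 0.095
```

View pics/end.png

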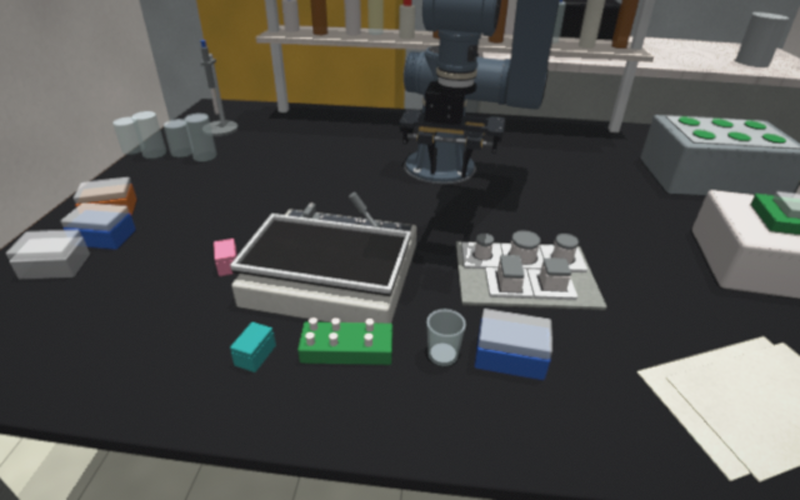

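The lever at (360,208) leans to three dots: its tip is 42 mm right of the pivot, which is about 0.6 rad. The platform is empty, the rack is full at (525,265), and the tip box, beaker and tube rack haven't moved.

```bash
python3 -c "
from bench import env
print(env.sign_off())"
```

```text
the job is handed in; nothing more can be done
None
```

I finished the whole job in the order asked and handed it in at about 49 s: knob off, lever to two dots, all five items flat in their own slots, lever to three dots, and the tip box, beaker and tube rack left untouched. The square jar first caught on its recess rim, and I nudged it in.

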